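Unstack the soapstone ware onto its display places

TASK

Take the stack of soapstone ware apart from the top down: first lay the flowered tile flat on the rail of the tile stand and press its edge under the sprung brass clip bar until it is fully home against the stop. Then set the red box, then the black box, then the blue box, each upright, centred and lengthwise square on the wooden plinth with felt of its own colour. Leave everything released and at rest, and leave the egg and the paint jar where they are.

Things in the scene. Friction and masses are not known exactly. Their poses are not given: they have to be found in the camera images.
- tile: Thin cream soapstone tile painted with red flowers and green leaves, 80 (x) x 56 (y) x 8 (z) mm, about 100 g, lying flat on top of the stack, on the red box, long side roughly along the red box's. Origin: centre of its underside; z up. Either 56 mm edge may go into the clip.
- red_box: Red soapstone trinket box with cream inlay lines, closed and solid to handle, 106 (x) x 52 (y) x 34 (z) mm, about 260 g. It lies crosswise on the black box, under the tile. Origin: centre of its underside; x along its length, z up.
- black_box: Black soapstone trinket box with cream inlay lines, closed and solid to handle, 118 (x) x 58 (y) x 36 (z) mm, about 370 g. It lies crosswise on the blue box, under the red one. Origin: centre of its underside; x along its length, z up.
- blue_box: Blue soapstone trinket box with cream inlay lines, closed and solid to handle, 140 (x) x 62 (y) x 38 (z) mm, about 500 g. It is the bottom of the stack and stands on the table. Origin: centre of its underside; x along its length, z up.
- red_plinth: Low wooden display plinth, fixed to the table, with red felt on its top, 160 (x) x 88 (y) mm and 28 mm high. Origin: centre of its underside; x along its length, z up. All three plinths have the same outline.
- black_plinth: Low wooden display plinth, fixed to the table, with black felt on its top, 160 (x) x 88 (y) mm and 22 mm high. Origin: centre of its underside; x along its length, z up. All three plinths have the same outline.
- blue_plinth: Low wooden display plinth, fixed to the table, with blue felt on its top, 160 (x) x 88 (y) mm and 16 mm high. Origin: centre of its underside; x along its length, z up. All three plinths have the same outline.
- tile_stand: Fixed tile stand (mm): dark base 130x90x10; smooth grey metal rail along x, 40 wide, top at z 24, x -50 to 46. Over its +x end a brass bar (x 24 to 39, z 31 to 39), sprung down, on posts (x 32, y +-36, z to 56); its lip, sloping from x 8 z 37 to x 25 z 29.5, lifts it as a tile is slid in towards +x (3 to 8 N). Stop at x 40: tile home = its centre over the origin. Origin: on the table, z up.
- egg: Bystander: white soapstone egg with a green ring painted round it, on a flat foot, 58 mm across, 54 mm high, loose. Origin: centre of its foot.
- jar: Bystander: green glass paint jar with a white cap, 56 mm across, 70 mm high, loose. Origin: centre of its underside.
Not all that is in view belongs to the job. Leave any turquoise look-alike of the red_box alone. Leave any green look-alike of the red_plinth alone.

How it is judged:
By the outcome, as a careful person would: the job done as asked, in the order asked, and still so for the second after the job is handed in, with the robot touching nothing.
It also fails if it takes over 115 s, if anything falls off the work surface, if the arm or the gripper's body presses on something with over 40 N, if the wrist force passes 120 N, or if a joint passes its speed limit or range.

ROBOT

A 6-joint arm with a two-finger parallel gripper is mounted at the origin on the work surface. World frame = base frame: x ahead of the robot, y to its left, z up, the work surface at z = 0. Lengths are in m, angles in rad, forces in N, time in s.
With the tool pointing down it reaches from about 0.325 to 0.875 m from the base axis. Payload 4.4 kg.
Tool frame: the origin (TCP) lies at the very end of the fingers, on their centre line; the grasp point (between the pads) lies 19 mm behind it; z points along the fingers, y is the line along which they close (so a half turn about z gives the same grasp; the last joint's range is limited). The gripper opens to 85 mm and grips with 20 to 120 N. Pads are 22 mm wide; open, the fingers measure 114 mm over their backs; the gripper's body (76 mm by 85 mm) begins 54 mm behind the grasp point. The pads swing forward as they close: fully open they stand 13 mm farther back than shut.
Start: joints at [0.994, 0.207, 1.542, -0, 1.393, -0.15], TCP at [0.238, 0.523, 0.231] pointing down, gripper open.
Joint ranges: [-2.73, 2.73], [-0.86, 2.22], [0.23, 2.46], [-1.11, 4.25], [0.08, 2.63], [-2.82, 2.82]. Speed limits (rad/s): [2.79, 2.79, 3.14, 3.14, 3.14, 3.14].

INTERFACE

Orientations are given as a rotation vector (axis times angle).
In Python, from rig import bot gives the robot as it stands.
- The arm moves only by the tool arm_command, never from a script. Its argument "deltas" is a list of rows, each a list of 7 numbers: the shift along the tool's x, y, z scaled (see below), then the turn, a rotation vector about the tool's x, y, z scaled (see below), then the finger opening in mm, from 0 to 85.4. A call has 1 to 5 rows; each row is the pose to reach, as a shift and turn from the pose commanded when the call began, along the tool's axes at that moment; what a row does not reach only later rows make up. The controller multiplies each number of a shift by 150 mm and each number of a turn by pi/2 rad. A row lasts 1/10 s, in which the tool goes at most 50 mm and 8.59 degrees, less where a joint would pass 70% of its speed; a pose out of reach is approached as far as the arm can. A call with a number of a shift or a turn outside -1 to 1 is refused whole. A call with a gripper value outside its range is refused whole. The fingers move at their own pace and stop on an object; the grip force is fixed at half the most. Time passes only in rows, so rows that repeat a pose let the fingers close. It gives the time, the measured TCP pose, the force, the opening and the grip force at its end, in the units of the state.
- bot.get_state(): the state, without advancing time (a new reading comes with each control period).
- bot.camera(name): name is "scene" or "top" or "wrist"; returns the picture (384x512x3 uint8, red, green, blue); there is no depth.
- bot.camera_params(name): a dict with "mtx" (3x3 intrinsics, pixels), "rvec" (rotation vector, rad) and "tvec" (3), from world to camera coordinates, as OpenCV has them. Camera axes: x right, y down, z forward; pixel columns grow to the right and rows downward; lengths in m; the calibration is good to about 2 mm. A picture is of the moment at which its call begins: read the wrist's pose just before it. camera_params takes no time and is no camera call; for the wrist camera it gives the pose at the moment of the call.
- bot.finish_job(): hands the job in; it is judged then, once.
The state is a dict: "time": time; "joints": joint angles; "dq": joint speeds; "effort": joint torques, N m; "eef_pos": TCP position; "eef_rot": TCP orientation; "ft_force": force on the tool from outside, world axes, zero at the start; "wrist_torque": the same for the moment, N m; "finger_gap": finger opening in m; "finger_force": force on a finger pad.
Only numpy, scipy, OpenCV 4.12 (cv2) and the standard library are available. Lean on these libraries where they do the work, as an engineer would, in place of code of your own. Each camera call takes 0.05 s, during which the arm holds its last target. There are 200 camera calls.

## Working session

There is one attempt and no reset: what is moved stays moved. The work goes in short steps, Python scripts to look and compute and a tool call to move; the robot and the scene stay as the last step left them, time stands still between calls to the robot, and variables do not carry over. Pictures are saved under pics/ and viewed, at most 14 in all, crops included, and the job is handed in when it is done.

Besides the shell and the picture viewer there is one more tool, called after "Request:" in YAML: its name, and indented under it one key for each argument. arm_command: Moves the arm, as the interface text tells. Its arguments: {"type":"object","properties":{"deltas":{"type":"array"}},"required":["deltas"]}

```bash
ls; mkdir -p pics; cat > h.py <<'E'
import numpy as np, cv2
from rig import bot
from scipy.spatial.transform import Rotation as R
def ray(cam,uv,z,p=None):
    p=p or bot.camera_params(cam); M=np.array(p["mtx"]);Rm=cv2.Rodrigues(np.array(p["rvec"],float))[0];t=np.array(p["tvec"]).ravel()
    uv=np.atleast_2d(np.array(uv,float)); d=(np.linalg.inv(M)@np.c_[uv,np.ones(len(uv))].T).T@Rm; c=-Rm.T@t
    return c+d*((z-c[2])/d[:,2])[:,None]
def snap(cam,name):
    im=np.array(bot.camera(cam)); cv2.imwrite(f"pics/{name}.png",im[:,:,::-1]); return im
E
python3 - <<'E'
from h import *
a=snap("top","top0");b=snap("scene","scene0")
cv2.imwrite("pics/both0.png",cv2.resize(np.vstack([a,b]),(800,600))[:,:,::-1]) if 0 else None
for c in("top","scene","wrist"):
    p=bot.camera_params(c);Rm=cv2.Rodrigues(np.array(p["rvec"],float))[0];print(c,np.round(-Rm.T@np.array(p["tvec"]).ravel(),3),np.round(p["mtx"],1).tolist(), np.round(Rm,2).tolist())
print(bot.get_state())
E
```

```text
pics
top [0.396 0.096 1.296] [[387.0, 0.0, 263.0], [0.0, 387.0, 191.4], [0.0, 0.0, 1.0]] [[0.01, -1.0, 0.02], [-0.99, -0.01, -0.13], [0.13, -0.02, -0.99]]
scene [ 1.062 -0.554  1.311] [[482.9, 0.0, 258.1], [0.0, 482.9, 188.3], [0.0, 0.0, 1.0]] [[0.76, 0.65, 0.01], [0.54, -0.63, -0.56], [-0.36, 0.43, -0.83]]
wrist [0.167 0.556 0.373] [[288.6, 0.0, 256.1], [0.0, 288.6, 192.0], [0.0, 0.0, 1.0]] [[0.41, 0.91, -0.0], [0.87, -0.39, 0.3], [0.27, -0.13, -0.95]]
{'time': 0.1, 'joints': array([ 9.93492414e-01,  2.07409427e-01,  1.54283665e+00,  1.89377558e-05,
        1.39354082e+00, -1.50511644e-01]), 'dq': array([-8.99059589e-05, -2.52935933e-03, -3.51712142e-03,  1.47916596e-03,
       -2.72587156e-04, -4.54821219e-04]), 'effort': array([-1.13178001e-03, -3.84096086e+01, -2.92547983e+01, -2.05470501e-04,
        4.89828730e-03, -1.26777624e-05]), 'eef_pos': array([0.23764277, 0.52281598, 0.2301874 ]), 'eef_rot': array([-0.66516289, -3.06954988,  0.00320976]), 'ft_force': array([-0.30927131, -0.17443254, -0.11627706]), 'wrist_torque': array([-0.02967864,  0.02027137, -0.01155552]), 'finger_force': 0.0, 'finger_gap': 0.0852115992263489}
```

View pics/top0.png

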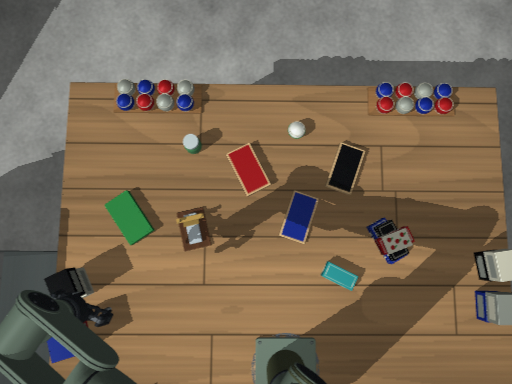

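View pics/scene0.png

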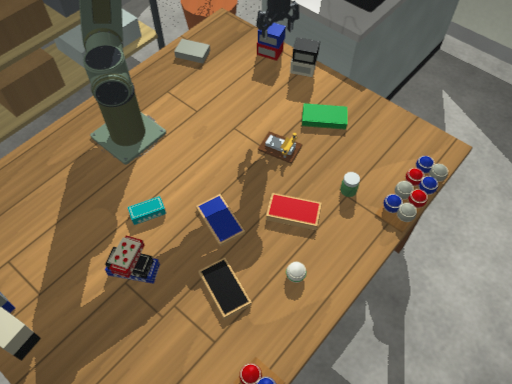

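The top view shows the stack at (392,240), the red, black and blue plinths at (248,168), (346,167) and (299,217), and the stand at (194,229) with its brass bar towards the top. The jar is at (191,143) and the egg at (297,129). The distractors are the turquoise box at (341,275) and the green plinth at (129,217).

```bash
cat >> h.py <<'E'
def hsv(im): return cv2.cvtColor(im,cv2.COLOR_RGB2HSV)
def mask(im,c):
    H,S,V=[x.astype(int) for x in cv2.split(hsv(im))]
    m={"red":((H<8)|(H>172))&(S>140)&(V>60),"blue":(H>105)&(H<130)&(S>130)&(V>40),"black":(V<45),"cream":(S<90)&(V>150),
       "green":(H>45)&(H<80)&(S>120),"brass":(H>15)&(H<30)&(S>120)&(V>120)}[c]
    return m.astype(np.uint8)
def blob(im,c,roi,minA=30):
    x0,y0,x1,y1=roi; m=np.zeros(im.shape[:2],np.uint8); m[y0:y1,x0:x1]=mask(im,c)[y0:y1,x0:x1]
    cs=cv2.findContours(m,cv2.RETR_EXTERNAL,cv2.CHAIN_APPROX_NONE)[0]
    return max(cs,key=cv2.contourArea)
def rect(cam,cnt,z,p=None):
    "world rect on plane z: centre, (long,short) mm, long-axis angle deg"
    w=ray(cam,cnt.reshape(-1,2),z,p)[:,:2]*1000
    c,s,a=cv2.minAreaRect(w.astype(np.float32))
    if s[0]<s[1]: s=s[::-1]; a+=90
    return np.round(c,1),np.round(s,1),round((a+90)%180-90,1)
E
python3 - <<'E'
from h import *
im=cv2.imread("pics/top0.png")[:,:,::-1].copy()
for c,roi,z in(("red",(220,135,280,200),.028),("black",(320,135,375,200),.022),("blue",(275,185,325,250),.016)):
    print(c,*rect("top",blob(im,c,roi),z))
print("tile",ray("top",[[398,240]],.116), "stand",ray("top",[[194,229]],.01))
cv2.imwrite("pics/crop0.png",np.hstack([cv2.resize(im[195:265,160:230],(400,400),interpolation=2),cv2.resize(im[205:275,355:425],(400,400),interpolation=2)])[:,:,::-1])
s=bot.get_state();print(R.from_rotvec(s["eef_rot"]).as_matrix().round(3).tolist())
E
```

```text
red [639.2 126.3] [146.6  74.8] 27.3
black [ 646.  -201.9] [145.8  72.5] -19.6
blue [481.3 -44.4] [144.3  72.8] -18.3
tile [[ 0.40444473 -0.33566082  0.116     ]] stand [[0.43719815 0.30157319 0.01      ]]
[[-0.91, 0.414, -0.001], [0.414, 0.91, -0.002], [0.0, -0.002, -1.0]]
```

View pics/crop0.png

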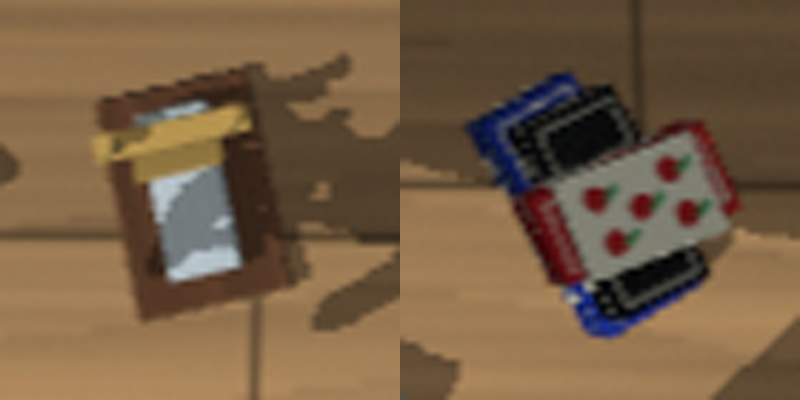

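The crop confirms the targets. The flowered tile lies on red, black and blue, with its long axis at about 112°. The stand's brass bar end points roughly to world +x. The turquoise box and the green plinth are the look-alikes to ignore. I'll move up and use the wrist camera.

```bash
cat >> h.py <<'E'
def pose():
    s=bot.get_state(); return np.array(s["eef_pos"]),R.from_rotvec(s["eef_rot"])
def plan(wps,lim=.148,level=True):
    "wps: (x,y,z,yaw_deg) -> prints scaled calls"
    p,r=pose(); lev=False
    for w in wps:
        t=np.array(w[:3]); rt=R.from_euler("z",w[3],degrees=True)*R.from_euler("x",180,degrees=True)
        n=1
        while 1:
            f=1/n; dl=r.inv().apply((t-p)*f); rv=(r.inv()*rt).as_rotvec()*f
            if max(abs(dl))<lim and np.linalg.norm(rv)<np.radians(42): break
            n+=1
        for k in range(n):
            f=1/(n-k); dp=(t-p)*f; dl=r.inv().apply(dp); dr=R.from_rotvec((r.inv()*rt).as_rotvec()*f)
            rows=int(np.ceil(max(np.linalg.norm(dl)/.05,np.degrees(dr.magnitude())/8.59)-1e-6))
            print(np.round(dl/.15,3).tolist(),np.round(dr.as_rotvec()/(np.pi/2),3).tolist(),"rows",rows)
            p=p+dp; r=r*dr
        print("  ->",w)
E
python3 - <<'E'
from h import *
plan([(.40,.20,.34,135),(.46,-.03,.34,112.5),(.41,-.28,.30,112.5)])
E
```

```text
[-0.938, -0.756, -0.365] [-0.001, 0.0, 0.114] rows 4
[-1.058, -0.576, -0.365] [-0.001, 0.0, 0.114] rows 4
  -> (0.4, 0.2, 0.34, 135)
[-0.684, -0.401, -0.0] [0.0, -0.0, 0.125] rows 3
[-0.749, -0.26, -0.0] [0.0, -0.0, 0.125] rows 3
  -> (0.46, -0.03, 0.34, 112.5)
[-0.706, -0.473, 0.133] [0.0, -0.0, -0.0] rows 3
[-0.706, -0.473, 0.133] [0.0, -0.0, -0.0] rows 3
  -> (0.41, -0.28, 0.3, 112.5)
```

Request:
arm_command:
  deltas:
    - [-0.94,-0.756,-0.365,0,0,0.114,85]
    - [-0.94,-0.756,-0.365,0,0,0.114,85]
    - [-0.94,-0.756,-0.365,0,0,0.114,85]
    - [-0.94,-0.756,-0.365,0,0,0.114,85]
    - [-0.94,-0.756,-0.365,0,0,0.114,85]

```text
time: 0.6
eef_pos: [0.3218, 0.3591, 0.2877]
eef_rot: [0.945, 2.993, 0.002]
ft_force: [-0.5, 0.8, 1.0]
finger_gap: 0.0849
finger_force: 0.0
```

Request:
arm_command:
  deltas:
    - [-1,-0.576,-0.365,0,0,0.114,85]
    - [-1,-0.576,-0.365,0,0,0.114,85]
    - [-1,-0.576,-0.365,0,0,0.114,85]
    - [-1,-0.576,-0.365,0,0,0.114,85]
    - [-1,-0.576,-0.365,0,0,0.114,85]

```text
time: 1.1
eef_pos: [0.3954, 0.2034, 0.3419]
eef_rot: [1.208, 2.897, 0.002]
ft_force: [-0.2, -0.5, 0.1]
finger_gap: 0.0846
finger_force: 0.0
```

```bash
sed -i 's/lim=.148/lim=.135/' h.py; cat >> h.py <<'E'
def wsnap(name):
    p=bot.camera_params("wrist"); im=snap("wrist",name); np.save(f"pics/{name}.npy",p,allow_pickle=True); return im,p
def at(cam_p,z,cx,cy,rad,im):
    "roi box in image round a world point"
    Rm=np.array(cam_p["rvec"],float); q=cv2.projectPoints(np.array([[cx+a,cy+b,z] for a in(-rad,rad) for b in(-rad,rad)]),Rm,np.array(cam_p["tvec"],float),np.array(cam_p["mtx"]),None)[0].reshape(-1,2)
    lo=np.clip(q.min(0),0,[511,383]).astype(int);hi=np.clip(q.max(0),0,[511,383]).astype(int);return (*lo,*hi)
E
python3 - <<'E'
from h import *
im,p=wsnap("wA"); print(pose()[0])
plan([(.46,-.03,.34,112.5)])
E
```

```text
[0.39420735 0.20479595 0.34092794]
[-0.71, -0.396, 0.003] [0.0, -0.0, 0.124] rows 3
[-0.773, -0.251, 0.003] [0.0, -0.0, 0.124] rows 3
  -> (0.46, -0.03, 0.34, 112.5)
```

View pics/wA.png

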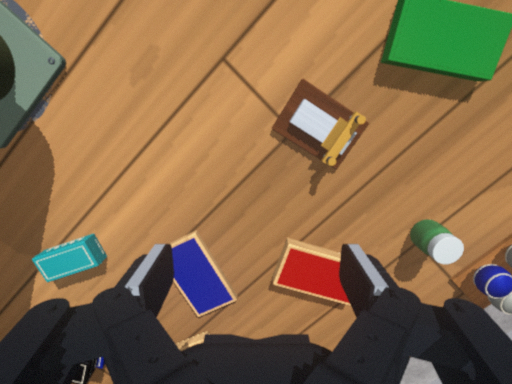

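The stand is at (320,125) with its rail at (315,120) and the brass bar at (345,140). The blue plinth is at (202,273), the red one is partly hidden at (310,272), and the jar is at (440,243).

Request:
arm_command:
  deltas:
    - [-0.71,-0.396,0,0,0,0.124,85]
    - [-0.71,-0.396,0,0,0,0.124,85]
    - [-0.71,-0.396,0,0,0,0.124,85]
    - [-0.71,-0.396,0,0,0,0.124,85]

```text
time: 1.55
eef_pos: [0.4269, 0.0874, 0.3395]
eef_rot: [-1.48, -2.769, 0.002]
ft_force: [-0.7, 0.8, 0.1]
finger_gap: 0.0854
finger_force: 0.0
```

Request:
arm_command:
  deltas:
    - [-0.773,-0.251,0,0,0,0.124,85]
    - [-0.773,-0.251,0,0,0,0.124,85]
    - [-0.773,-0.251,0,0,0,0.124,85]
    - [-0.773,-0.251,0,0,0,0.124,85]

```text
time: 1.95
eef_pos: [0.4606, -0.0293, 0.3396]
eef_rot: [-1.741, -2.612, 0.0]
ft_force: [-0.2, -0.2, -0.3]
finger_gap: 0.0852
finger_force: 0.0
```

```bash
python3 - <<'E'
from h import *
im=cv2.imread("pics/wA.png")[:,:,::-1].copy(); p=np.load("pics/wA.npy",allow_pickle=True).item()
print("blue",*rect("wrist",blob(im,"blue",(165,225,245,320)),.016,p))
H,S,V=[x.astype(int) for x in cv2.split(hsv(im))]
print(im[118,315],im[100,300],im[150,305],im[90,310],hsv(im)[[118,90,150],[315,310,305]])
roi=np.zeros(im.shape[:2],bool);roi[70:180,260:375]=1
m=(roi&(S<60)&(V>120)).astype(np.uint8)
c=max(cv2.findContours(m,0,1)[0],key=cv2.contourArea);print("rail",*rect("wrist",c,.024,p)); 
b=cv2.boxPoints(cv2.minAreaRect(c));print(b.round(1).tolist(), ray("wrist",b,.024,p).round(4)[:,:2].tolist())
im,p=wsnap("wB"); print(pose()[0],np.degrees(R.from_matrix(pose()[1].as_matrix()).as_euler("zyx")))
q=im.copy(); 
# brown base, enlarged view for corners
a=cv2.imread("pics/wA.png")[70:180,260:375]
cv2.imwrite("pics/standA.png",np.hstack([cv2.resize(a,None,fx=3.5,fy=3.5,interpolation=2),cv2.resize(im[:,:,::-1],(398,385))]))
E
```

```text
blue [483.2 -44.3] [144.7  73.3] -18.2
[210 217 226] [105  65  43] [91 63 43] [106  67  45] [[107  18 226]
 [ 11 147 106]
 [ 13 135  91]]
rail [424.1 301.2] [64.1 41.3] 13.4
[[287.8999938964844, 120.5999984741211], [303.5, 97.30000305175781], [337.3999938964844, 119.9000015258789], [321.79998779296875, 143.1999969482422]] [[0.3966, 0.2737], [0.3883, 0.3139], [0.4504, 0.3285], [0.4603, 0.2876]]
[ 0.4602063  -0.02795099  0.33974331] [-1.12711520e+02 -1.19103873e-01 -1.79888649e+02]
```

View pics/standA.png

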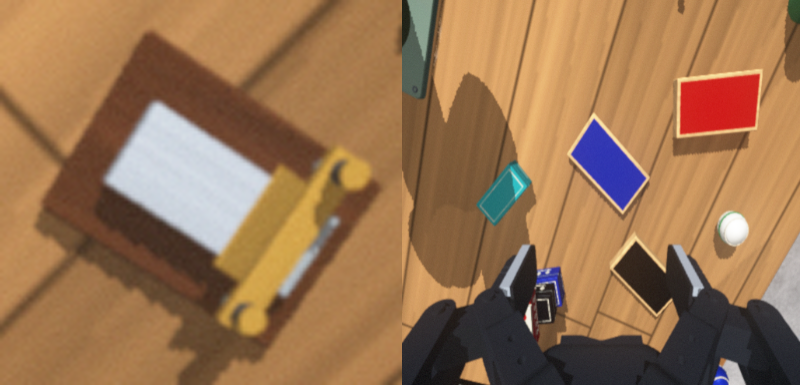

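The crop shows the stand's base corners at (150,30), (45,205), (265,345) and (380,185), with the rail end clear. The wrist view shows the blue and red plinths whole, and the black one close to a finger. Next I'll look at the stack.

```bash
python3 - <<'E'
from h import *
p=np.load("pics/wA.npy",allow_pickle=True).item()
k=np.array([[150,30],[45,205],[265,345],[380,185]])/3.5+[260,70]
w=ray("wrist",k,.01,p)[:,:2];print(w.round(4).tolist(),w.mean(0), [np.degrees(np.arctan2(*(w[b]-w[a])[::-1])).round(1) for a,b in((0,3),(1,2),(1,0),(2,3))])
im=cv2.imread("pics/wB.png")[:,:,::-1].copy(); p=np.load("pics/wB.npy",allow_pickle=True).item()
print("blue",*rect("wrist",blob(im,"blue",(205,105,325,220)),.016,p))
print("red",*rect("wrist",blob(im,"red",(340,60,470,150)),.028,p))
print("black",*rect("wrist",blob(im,"black",(265,230,350,315)),.022,p))
plan([(.442,-.428,.30,112.5)])
E
```

```text
[[0.3689, 0.3334], [0.3901, 0.2485], [0.5125, 0.2768], [0.4928, 0.3628]] [0.44108601 0.30537111] [np.float64(13.4), np.float64(13.1), np.float64(104.0), np.float64(102.9)]
blue [483.2 -43.9] [145.5  73.1] -18.4
red [641.  126.6] [147.5  75.4] 27.2
black [ 684.9 -207.8] [84.  81.9] -33.8
[-0.805, -0.38, 0.087] [-0.0, -0.001, 0.001] rows 3
[-0.805, -0.379, 0.087] [-0.0, -0.001, 0.001] rows 3
[-0.805, -0.379, 0.088] [-0.0, -0.001, 0.001] rows 3
  -> (0.442, -0.428, 0.3, 112.5)
```

Request:
arm_command:
  deltas:
    - [-0.805,-0.38,0.087,0,0,0,85]
    - [-0.805,-0.38,0.087,0,0,0,85]
    - [-0.805,-0.38,0.087,0,0,0,85]

```text
time: 2.3
eef_pos: [0.4544, -0.1617, 0.3271]
eef_rot: [-1.736, -2.617, -0.001]
ft_force: [1.0, 0.5, 0.9]
finger_gap: 0.0852
finger_force: 0.0
```

Request:
arm_command:
  deltas:
    - [-0.805,-0.38,0.087,0,0,0,85]
    - [-0.805,-0.38,0.087,0,0,0,85]
    - [-0.805,-0.38,0.087,0,0,0,85]

```text
time: 2.6
eef_pos: [0.4489, -0.2957, 0.3138]
eef_rot: [-1.738, -2.616, -0.002]
ft_force: [0.9, 0.9, 0.1]
finger_gap: 0.085
finger_force: 0.0
```

Request:
arm_command:
  deltas:
    - [-0.805,-0.38,0.087,0,0,0,66]
    - [-0.805,-0.38,0.087,0,0,0,66]
    - [-0.805,-0.38,0.087,0,0,0,66]
    - [-0.805,-0.38,0.087,0,0,0,66]
    - [-0.805,-0.38,0.087,0,0,0,66]

```text
time: 3.1
eef_pos: [0.4436, -0.4273, 0.3006]
eef_rot: [-1.737, -2.615, -0.003]
ft_force: [-0.5, 0.6, -0.5]
finger_gap: 0.0661
finger_force: 0.0
```

```bash
python3 - <<'E'
from h import *
im,p=wsnap("wC"); print(pose()[0])
for c,z in (("cream",.116),):
    k=blob(im,c,(0,0,512,260)); print(cv2.boundingRect(k),rect("wrist",k,z,p))
E
```

```text
[ 0.44374692 -0.42686469  0.3011688 ]
(213, 29, 72, 94) (array([ 396.1, -335.7]), array([91.6, 74.5]), -67.2)
```

View pics/wC.png

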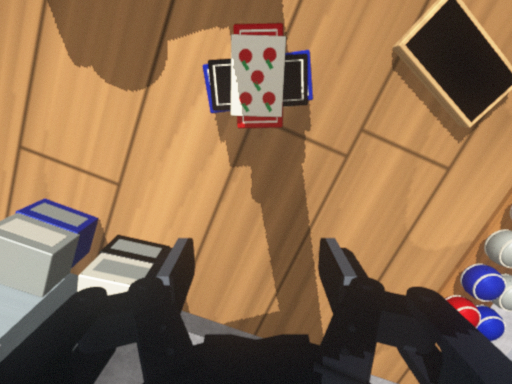

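The tile is at (258,76), with corners at about (231,34) to (285,117). The red box shows at both of its ends, black and blue show at the sides, and the black plinth is at (455,60).

```bash
cat >> h.py <<'E'
def mrect(cam,m,z,p,k=0,close=0):
    m=m.astype(np.uint8)
    if close: m=cv2.morphologyEx(m,cv2.MORPH_CLOSE,np.ones((close,close),np.uint8))
    if k: m=cv2.morphologyEx(m,cv2.MORPH_OPEN,np.ones((k,k),np.uint8))
    c=max(cv2.findContours(m,0,1)[0],key=cv2.contourArea); c=cv2.convexHull(c)
    return rect(cam,c,z,p), cv2.boundingRect(c)
E
python3 - <<'E'
from h import *
im=cv2.imread("pics/wC.png")[:,:,::-1].copy(); p=np.load("pics/wC.npy",allow_pickle=True).item()
m=mask(im,"cream"); m[:, :]*=1; m[200:]=0
H,S,V=[x.astype(int) for x in cv2.split(hsv(im))]
for sth in(60,90):
  for k in(7,11): print(sth,k,mrect("wrist",((S<sth)&(V>140)&(np.arange(384)[:,None]<200))|0,.116,p,k,close=0))
# fill the flowers: red, green inside tile columns
print("blackpl",rect("wrist",blob(im,"black",(390,0,512,130)),.022,p))
p2=ray("wrist",[[231,34],[284,35],[285,117],[231,117]],.116,p)[:,:2];print(p2.round(4),p2.mean(0))
p2=ray("wrist",[[234.5,24],[283,24],[283,127],[237,128]],.108,p)[:,:2];print(p2.round(4),p2.mean(0))
E
```

```text
60 7 ((array([ 404. , -331.9]), array([79.6, 55.7]), -69.5), (230, 35, 56, 81))
60 11 ((array([ 393.2, -302.5]), array([53.5, 16.5]), 21.2), (232, 35, 53, 19))
90 7 ((array([ 403.9, -331.7]), array([80. , 56.1]), -69.1), (230, 34, 56, 83))
90 11 ((array([ 399.7, -320. ]), array([54.7, 54.6]), -67.9), (231, 35, 54, 58))
blackpl (array([ 648.2, -201.2]), array([144.6,  73.3]), -19.5)
[[ 0.3641 -0.3044]
 [ 0.4141 -0.2844]
 [ 0.4486 -0.3575]
 [ 0.3939 -0.3805]] [ 0.40518393 -0.33170647]
[[ 0.3629 -0.2932]
 [ 0.409  -0.2738]
 [ 0.4519 -0.3685]
 [ 0.4041 -0.3898]] [ 0.40699058 -0.33130387]
```

```bash
python3 - <<'E'
from h import *
plan([(.3968,-.3131,.16,111),(.3968,-.3131,.103,111)])
E
```

```text
[0.409, 0.003, 0.471] [0.0, -0.001, 0.01] rows 2
[0.41, -0.004, 0.471] [0.0, -0.001, 0.01] rows 2
  -> (0.3968, -0.3131, 0.16, 111)
[-0.0, -0.0, 0.38] [-0.0, -0.0, -0.0] rows 2
  -> (0.3968, -0.3131, 0.103, 111)
```

Request:
arm_command:
  deltas:
    - [0.409,0.003,0.471,0,0,0.01,66]
    - [0.409,0.003,0.471,0,0,0.01,66]
    - [0.818,0,0.7,0,0,0.02,66]
    - [0.818,0,0.942,0,0,0.02,66]
    - [0.818,0,0.942,0,0,0.02,66]

```text
time: 3.65
eef_pos: [0.3893, -0.3054, 0.1526]
eef_rot: [-1.765, -2.575, -0.009]
ft_force: [-1.6, 1.1, -1.8]
finger_gap: 0.0657
finger_force: 0.0
```

```bash
python3 - <<'E'
from h import *
im,p=wsnap("wD"); print(pose()[0],bot.get_state()["finger_gap"])
plan([(.3968,-.3131,.103,111)])
E
```

```text
[ 0.39274922 -0.31045636  0.15708631] 0.06613303981215307
[-0.029, 0.02, 0.36] [-0.002, -0.006, 0.001] rows 2
  -> (0.3968, -0.3131, 0.103, 111)
```

View pics/wD.png

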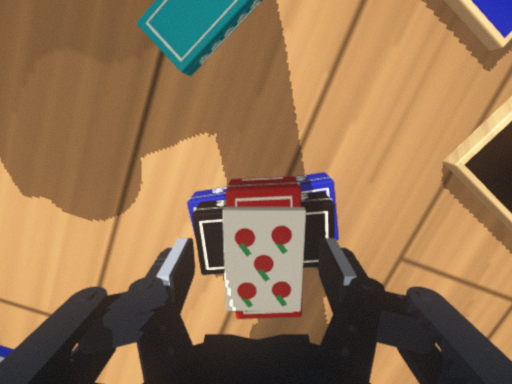

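The tile lies between the fingers at (264,262), about 8 px right of their centre line. The arm was still settling, so I'll measure again.

```bash
python3 - <<'E'
from h import *
im,p=wsnap("wE")
print(pose()[0])
H,S,V=[x.astype(int) for x in cv2.split(hsv(im))]
rr=np.arange(384)[:,None];cc=np.arange(512)[None]
m=(rr>180)&(rr<325)&(cc>205)&(cc<318)
print(mrect("wrist",(S<75)&(V>120)&m,.116,p,9))
plan([(.3968,-.3131,.103,111)])
E
```

```text
[ 0.39555958 -0.31456121  0.16072092]
((array([ 404.1, -331.8]), array([82.5, 56.1]), -68.8), (221, 197, 82, 105))
[0.006, 0.011, 0.385] [0.0, -0.0, 0.001] rows 2
  -> (0.3968, -0.3131, 0.103, 111)
```

Request:
arm_command:
  deltas:
    - [0.006,0.008,0.15,0,0,0,66]
    - [0.006,0.01,0.28,0,0,0,66]
    - [0.006,0.01,0.36,0,0,0,66]
    - [0.006,0.01,0.385,0,0,0,66]
    - [0.006,0.01,0.385,0,0,0,66]

```text
time: 4.25
eef_pos: [0.3972, -0.3161, 0.1038]
eef_rot: [1.78, 2.586, -0.001]
ft_force: [-0.1, 0.7, 0.8]
finger_gap: 0.0663
finger_force: 0.0
```

Request:
arm_command:
  deltas:
    - [0,0,0,0,0,0,50]
    - [0,0,0,0,0,0,45]
    - [0,0,0,0,0,0,45]
    - [0,0,0,0,0,0,45]
    - [0,0,0,0,0,0,45]

```text
time: 4.75
eef_pos: [0.3974, -0.3163, 0.1046]
eef_rot: [1.779, 2.584, -0.002]
ft_force: [0.5, -0.3, 5.6]
finger_gap: 0.0541
finger_force: 63.8
```

Request:
arm_command:
  deltas:
    - [0,0,-0.03,0,0,0,45]
    - [0,0,-0.1,0,0,0,45]
    - [0,0,-0.25,0,0,0,45]
    - [0,0,-0.4,0,0,0,45]
    - [0,0,-0.4,0,0,0,45]

```text
time: 5.25
eef_pos: [0.3978, -0.3167, 0.1662]
eef_rot: [1.777, 2.582, -0.003]
ft_force: [-0.2, 0.8, -2.1]
finger_gap: 0.054
finger_force: 63.4
```

```bash
python3 - <<'E'
from h import *
im,p=wsnap("wF")
print(pose()[0],bot.get_state()["finger_gap"])
E
```

```text
[ 0.39689148 -0.31573142  0.16427723] 0.054212959973870996
```

View pics/wF.png

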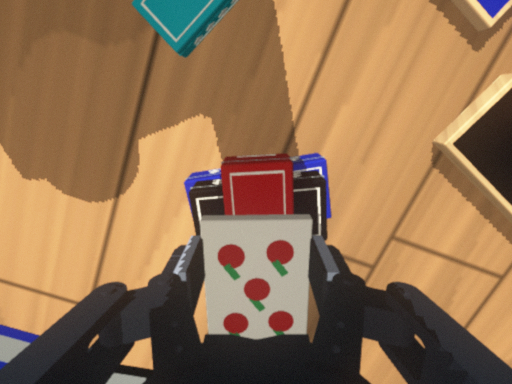

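The tile is in the grip and the red box has stayed put on the stack. I'll carry it to the stand.

```bash
python3 - <<'E'
from h import *
plan([(.42,-.1,.2,138),(.42,.12,.2,166),(.3886,.2929,.10,193.2)])
E
```

```text
[0.644, 0.329, -0.121] [0.0, 0.001, -0.151] rows 3
[0.549, 0.47, -0.12] [0.0, 0.001, -0.151] rows 3
  -> (0.42, -0.1, 0.2, 138)
[0.491, 0.545, 0.0] [0.0, 0.0, -0.156] rows 3
[0.344, 0.647, 0.0] [0.0, 0.0, -0.156] rows 3
  -> (0.42, 0.12, 0.2, 166)
[0.241, 0.534, 0.333] [0.0, 0.0, -0.151] rows 3
[0.109, 0.576, 0.333] [0.0, 0.0, -0.151] rows 3
  -> (0.3886, 0.2929, 0.1, 193.2)
```

Request:
arm_command:
  deltas:
    - [0.2,0.1,-0.12,0,0,-0.05,45]
    - [0.4,0.2,-0.121,0,0,-0.1,45]
    - [0.644,0.329,-0.121,0,0,-0.151,45]
    - [0.644,0.329,-0.121,0,0,-0.151,45]

```text
time: 5.7
eef_pos: [0.4063, -0.2019, 0.1786]
eef_rot: [-1.453, -2.779, -0.004]
ft_force: [-0.4, -0.5, -2.0]
finger_gap: 0.0542
finger_force: 63.8
```

Request:
arm_command:
  deltas:
    - [0.25,0.23,-0.06,0,0,-0.07,45]
    - [0.549,0.47,-0.12,0,0,-0.151,45]
    - [0.549,0.47,-0.12,0,0,-0.151,45]

```text
time: 6.0
eef_pos: [0.4184, -0.0956, 0.198]
eef_rot: [-1.116, -2.934, -0.003]
ft_force: [0.1, -0.0, -1.4]
finger_gap: 0.054
finger_force: 63.9
```

Request:
arm_command:
  deltas:
    - [0.245,0.27,0,0,0,-0.08,45]
    - [0.491,0.545,0,0,0,-0.156,45]
    - [0.491,0.545,0,0,0,-0.156,45]

```text
time: 6.3
eef_pos: [0.4176, 0.0142, 0.1974]
eef_rot: [-0.749, -3.048, -0.002]
ft_force: [-0.3, -0.8, -0.9]
finger_gap: 0.0538
finger_force: 64.0
```

Request:
arm_command:
  deltas:
    - [0.172,0.323,0,0,0,-0.08,45]
    - [0.344,0.647,0,0,0,-0.156,45]
    - [0.344,0.647,0,0,0,-0.156,45]

```text
time: 6.6
eef_pos: [0.4181, 0.1237, 0.1978]
eef_rot: [-0.372, -3.118, -0.001]
ft_force: [-1.1, -0.7, -1.1]
finger_gap: 0.054
finger_force: 64.1
```

Request:
arm_command:
  deltas:
    - [0.12,0.267,0.166,0,0,-0.08,45]
    - [0.241,0.534,0.333,0,0,-0.151,45]
    - [0.241,0.534,0.333,0,0,-0.151,45]

```text
time: 6.9
eef_pos: [0.3988, 0.2087, 0.1444]
eef_rot: [-0.001, -3.133, 0.003]
ft_force: [-0.0, -1.2, -1.4]
finger_gap: 0.0539
finger_force: 64.2
```

Request:
arm_command:
  deltas:
    - [0.055,0.29,0.166,0,0,-0.08,45]
    - [0.109,0.576,0.333,0,0,-0.151,45]
    - [0.109,0.576,0.333,0,0,-0.151,45]
    - [0.109,0.576,0.333,0,0,-0.151,45]
    - [0.109,0.576,0.333,0,0,-0.151,45]

```text
time: 7.4
eef_pos: [0.3879, 0.2924, 0.099]
eef_rot: [-0.361, 3.12, -0.001]
ft_force: [-0.0, -0.7, -1.1]
finger_gap: 0.0539
finger_force: 64.3
```

```bash
python3 - <<'E'
from h import *
im=snap("top","topG"); im2,p=wsnap("wG")
s=bot.get_state();print(pose()[0],pose()[1].as_matrix().round(3).tolist(),s["finger_gap"],s["ft_force"])
cv2.imwrite("pics/G.png",np.hstack([cv2.resize(im[190:270,150:250],(400,320),interpolation=2),cv2.resize(im2,(400,320))])[:,:,::-1])
plan([(.3886,.2929,.03,193.2),(.3886,.2929,.0205,193.2)])
E
```

```text
[0.3882163  0.29260336 0.09969293] [[-0.974, -0.228, 0.002], [-0.228, 0.974, 0.0], [-0.002, -0.0, -1.0]] 0.05413659561618457 [-0.07432274 -0.02266702 -1.49627277]
[-0.002, 0.001, 0.465] [-0.0, 0.001, -0.0] rows 2
  -> (0.3886, 0.2929, 0.03, 193.2)
[-0.0, -0.0, 0.063] [0.0, -0.0, -0.0] rows 1
  -> (0.3886, 0.2929, 0.0205, 193.2)
```

View pics/G.png

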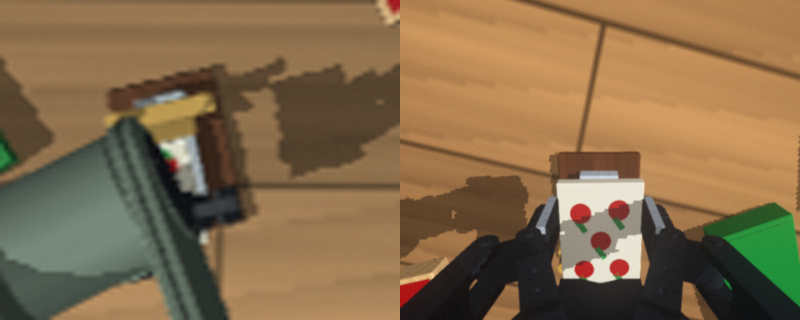

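The wrist view shows the tile in line with the rail end at (598,175) and square to it. I'll lower it.

Request:
arm_command:
  deltas:
    - [0,0,0.2,0,0,0,45]
    - [0,0,0.38,0,0,0,45]
    - [0,0,0.44,0,0,0,45]
    - [0,0,0.48,0,0,0,45]
    - [0,0,0.48,0,0,0,45]

```text
time: 8.0
eef_pos: [0.3873, 0.2934, 0.0271]
eef_rot: [-0.364, 3.12, 0.0]
ft_force: [-0.2, -0.3, -2.2]
finger_gap: 0.0537
finger_force: 64.3
```

Request:
arm_command:
  deltas:
    - [0,0,0.01,0,0,0,45]
    - [0,0,0.02,0,0,0,45]
    - [0,0,0.03,0,0,0,45]
    - [0,0,0.04,0,0,0,45]
    - [0,0,0.04,0,0,0,45]

```text
time: 8.5
eef_pos: [0.3867, 0.2938, 0.0208]
eef_rot: [-0.365, 3.12, 0.0]
ft_force: [-0.2, 1.0, 0.1]
finger_gap: 0.054
finger_force: 64.3
```

Request:
arm_command:
  deltas:
    - [0,-0.004,0.005,0,0,0,45]
    - [-0.02,-0.008,0.008,0,0,0,45]
    - [-0.05,-0.008,0.008,0,0,0,45]
    - [-0.08,-0.008,0.008,0,0,0,45]
    - [-0.1,-0.008,0.008,0,0,0,45]

```text
time: 9.0
eef_pos: [0.4025, 0.2965, 0.0206]
eef_rot: [-0.365, 3.119, 0.001]
ft_force: [-2.7, -1.2, 6.5]
finger_gap: 0.0539
finger_force: 65.2
```

Request:
arm_command:
  deltas:
    - [-0.03,0,0,0,0,0,45]
    - [-0.06,0,0,0,0,0,45]
    - [-0.09,0,0,0,0,0,45]
    - [-0.1,0,0,0,0,0,45]
    - [-0.1,0,0,0,0,0,45]

```text
time: 9.5
eef_pos: [0.4164, 0.2998, 0.0206]
eef_rot: [0.365, -3.12, -0.001]
ft_force: [-2.7, -0.3, 8.0]
finger_gap: 0.0535
finger_force: 65.3
```

Request:
arm_command:
  deltas:
    - [-0.015,0,0,0,0,0,45]
    - [-0.03,0,0,0,0,0,45]
    - [-0.04,0,0,0,0,0,45]
    - [-0.04,0,0,0,0,0,45]

```text
time: 9.9
eef_pos: [0.422, 0.3011, 0.0206]
eef_rot: [0.365, -3.12, -0.001]
ft_force: [-3.2, 0.0, 8.2]
finger_gap: 0.0542
finger_force: 65.3
```

Request:
arm_command:
  deltas:
    - [-0.01,0,0,0,0,0,45]
    - [-0.02,0,0,0,0,0,45]
    - [-0.02,0,0,0,0,0,45]

```text
time: 10.2
eef_pos: [0.4249, 0.3018, 0.0206]
eef_rot: [0.365, -3.12, -0.001]
ft_force: [-3.4, -1.7, 7.4]
finger_gap: 0.0539
finger_force: 65.3
```

Request:
arm_command:
  deltas:
    - [-0.01,0,0,0,0,0,45]
    - [-0.013,0,0,0,0,0,45]
    - [-0.013,0,0,0,0,0,45]

```text
time: 10.5
eef_pos: [0.4258, 0.302, 0.0206]
eef_rot: [0.365, -3.117, 0.0]
ft_force: [-6.7, -1.7, 11.9]
finger_gap: 0.054
finger_force: 65.7
```

Request:
arm_command:
  deltas:
    - [-0.005,0,0,0,0,0,45]
    - [-0.01,0,0,0,0,0,45]
    - [-0.01,0,0,0,0,0,45]

```text
time: 10.8
eef_pos: [0.4257, 0.302, 0.0206]
eef_rot: [0.364, -3.114, 0.001]
ft_force: [-9.8, -3.7, 14.7]
finger_gap: 0.0539
finger_force: 66.1
```

The position has stalled and the force is rising, so the tile is against the stop. I'll release and lift.

Request:
arm_command:
  deltas:
    - [-0.005,0,0,0,0,0,45]
    - [-0.005,0,0,0,0,0,68]
    - [-0.005,0,0,0,0,0,72]
    - [-0.005,0,0,0,0,0,72]
    - [-0.005,0,0,0,0,0,72]

```text
time: 11.3
eef_pos: [0.4294, 0.3025, 0.0195]
eef_rot: [-0.365, 3.12, -0.0]
ft_force: [0.2, -0.8, -0.3]
finger_gap: 0.0722
finger_force: 0.0
```

Request:
arm_command:
  deltas:
    - [0,0,-0.2,0,0,0,72]
    - [0,0,-0.5,0,0,0,72]
    - [0,0,-0.8,0,0,0,72]
    - [0,0,-1,0,0,0,72]
    - [0,0,-1,0,0,0,72]

```text
time: 11.8
eef_pos: [0.4331, 0.3044, 0.1756]
eef_rot: [-0.364, 3.109, 0.006]
ft_force: [0.2, 0.4, 0.8]
finger_gap: 0.0718
finger_force: 0.0
```

Request:
arm_command:
  deltas:
    - [-0.3,-0.4,-0.2,0,0,0,72]
    - [-0.6,-0.8,-0.4,0,0,0,72]
    - [-0.6,-0.8,-0.4,0,0,0,72]
    - [-0.6,-0.8,-0.4,0,0,0,72]
    - [-0.6,-0.8,-0.4,0,0,0,72]

```text
time: 12.3
eef_pos: [0.5457, 0.2052, 0.2294]
eef_rot: [-0.36, 3.121, 0.0]
ft_force: [0.1, 0.3, -0.5]
finger_gap: 0.0721
finger_force: 0.0
```

```bash
python3 - <<'E'
from h import *
im=snap("top","topH"); im3=snap("scene","scH"); im2,p=wsnap("wH")
print(pose()[0])
cv2.imwrite("pics/H.png",np.hstack([cv2.resize(im3[115:175,240:320],(400,300),interpolation=2),cv2.resize(im2,(400,300))])[:,:,::-1])
plan([(.43,.10,.23,160),(.42,-.1,.23,135),(.442,-.42,.23,113)])
E
```

```text
[0.54234103 0.20719694 0.22764691]
[0.894, -0.522, -0.012] [-0.0, -0.003, 0.371] rows 4
  -> (0.43, 0.1, 0.23, 160)
[-0.197, -0.638, -0.0] [0.0, -0.0, 0.139] rows 3
[-0.33, -0.58, -0.0] [0.0, -0.0, 0.139] rows 3
  -> (0.42, -0.1, 0.23, 135)
[-0.806, -0.702, -0.0] [-0.0, -0.0, 0.122] rows 4
[-0.925, -0.536, -0.0] [-0.0, -0.0, 0.122] rows 4
  -> (0.442, -0.42, 0.23, 113)
```

View pics/H.png

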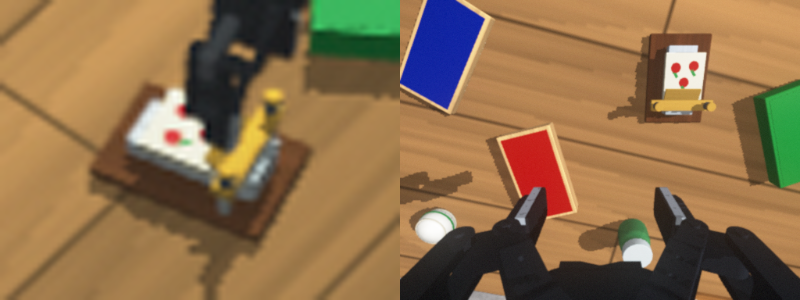

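The tile sits under the brass bar, with only a short piece of rail showing behind it. I'll check its position numerically while moving back.

Request:
arm_command:
  deltas:
    - [0.45,-0.26,0,0,0,0.19,72]
    - [0.894,-0.522,0,0,0,0.371,72]
    - [0.894,-0.522,0,0,0,0.371,72]
    - [0.894,-0.522,0,0,0,0.371,72]
    - [0.894,-0.522,0,0,0,0.371,72]

```text
time: 12.95
eef_pos: [0.4292, 0.0998, 0.2283]
eef_rot: [-0.545, -3.092, 0.0]
ft_force: [0.6, -0.2, 0.6]
finger_gap: 0.0717
finger_force: 0.0
```

Request:
arm_command:
  deltas:
    - [-0.197,-0.638,0,0,0,0.139,72]
    - [-0.197,-0.638,0,0,0,0.139,72]
    - [-0.197,-0.638,0,0,0,0.139,72]

```text
time: 13.25
eef_pos: [0.4273, -0.0042, 0.2296]
eef_rot: [0.885, 3.014, -0.003]
ft_force: [-0.2, 0.1, 0.8]
finger_gap: 0.0719
finger_force: 0.0
```

Request:
arm_command:
  deltas:
    - [-0.33,-0.58,0,0,0,0.139,72]
    - [-0.33,-0.58,0,0,0,0.139,72]
    - [-0.33,-0.58,0,0,0,0.139,72]

```text
time: 13.55
eef_pos: [0.4225, -0.1042, 0.2297]
eef_rot: [1.208, 2.899, -0.003]
ft_force: [0.0, -0.7, 0.3]
finger_gap: 0.072
finger_force: 0.0
```

Request:
arm_command:
  deltas:
    - [-0.806,-0.702,0,0,0,0.122,72]
    - [-0.806,-0.702,0,0,0,0.122,72]
    - [-0.806,-0.702,0,0,0,0.122,72]
    - [-0.806,-0.702,0,0,0,0.122,72]

```text
time: 13.95
eef_pos: [0.4342, -0.2632, 0.2294]
eef_rot: [1.474, 2.773, -0.001]
ft_force: [0.0, 1.0, -0.4]
finger_gap: 0.0718
finger_force: 0.0
```

Request:
arm_command:
  deltas:
    - [-0.925,-0.536,0,0,0,0.122,72]
    - [-0.925,-0.536,0,0,0,0.122,72]
    - [-0.925,-0.536,0,0,0,0.122,72]
    - [-0.925,-0.536,0,0,0,0.122,72]
    - [-0.925,-0.536,0,0,0,0.122,72]

```text
time: 14.45
eef_pos: [0.4447, -0.42, 0.2285]
eef_rot: [-1.731, -2.62, -0.002]
ft_force: [-0.1, 0.5, -0.8]
finger_gap: 0.0723
finger_force: 0.0
```

```bash
python3 - <<'E'
from h import *
im=cv2.imread("pics/wH.png")[:,:,::-1].copy(); p=np.load("pics/wH.npy",allow_pickle=True).item()
a=np.radians(13.2);ux=np.array([np.cos(a),np.sin(a)])
def st(w): d=(w-[.441,.3052])*1000; return np.c_[d@ux,d@[-ux[1],ux[0]]].round(1)
H,S,V=[x.astype(int) for x in cv2.split(hsv(im))]
roi=np.zeros(S.shape,bool);roi[50:160,320:410]=1
m=cv2.morphologyEx((roi&(S<45)&(V>140)).astype(np.uint8),cv2.MORPH_OPEN,np.ones((3,3)))
# red/green edges: column profile at tile mid column
c=int(np.mean(np.nonzero(m)[1])); print("col",c)
for r in range(52,78): print(r,im[r,c].tolist(),st(ray("wrist",[[c,r]],.032,p)[:,:2])[0], end=";")
print("blue",rect("wrist",blob(im,"blue",(0,0,125,150)),.016,p))
print("red",rect("wrist",blob(im,"red",(125,150,190,290)),.028,p))
im,p=wsnap("wI"); print(pose()[0])
k=blob(im,"red",(120,60,420,330)); print("redbox",rect("wrist",k,.108,p),cv2.boundingRect(k))
E
```

```text
col 363
52 [120, 74, 48] [-51.8  -3.4];53 [119, 72, 47] [-50.9  -3.3];54 [118, 74, 48] [-49.9  -3.2];55 [120, 76, 53] [-48.9  -3. ];56 [121, 77, 51] [-47.9  -2.9];57 [136, 106, 89] [-46.9  -2.8];58 [192, 186, 191] [-46.   -2.7];59 [222, 227, 232] [-45.   -2.6];60 [224, 230, 235] [-44.   -2.5];61 [225, 230, 236] [-43.   -2.4];62 [226, 230, 236] [-42.   -2.3];63 [224, 229, 236] [-41.   -2.2];64 [225, 229, 235] [-40.  -2.];65 [223, 230, 235] [-39.   -1.9];66 [220, 225, 229] [-38.   -1.8];67 [232, 230, 225] [-37.   -1.7];68 [243, 240, 229] [-36.   -1.6];69 [244, 242, 231] [-35.   -1.5];70 [244, 241, 230] [-34.   -1.4];71 [245, 242, 231] [-33.   -1.3];72 [244, 242, 230] [-32.   -1.1];73 [245, 243, 233] [-31.  -1.];74 [244, 241, 230] [-30.   -0.9];75 [245, 241, 230] [-29.   -0.8];76 [244, 242, 232] [-28.   -0.7];77 [244, 240, 229] [-26.9  -0.6];blue (array([483.2, -44.2]), array([146.6,  75. ]), -18.4)
red (array([640.9, 126.1]), array([147.2,  75.5]), 27.0)
[ 0.44460854 -0.41860815  0.22864172]
redbox (array([ 411.9, -344.8]), array([59.7, 35.4]), -65.7) (234, 60, 43, 73)
```

View pics/wI.png

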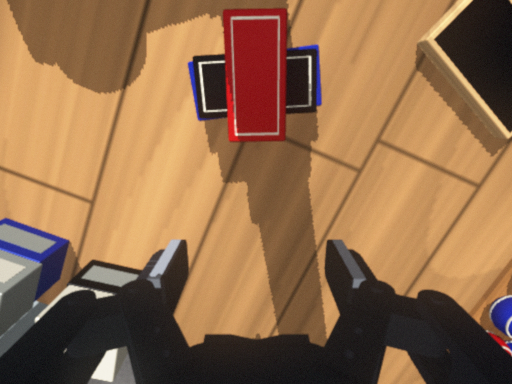

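The red box is at (256,75), spanning (223..288, 8..142), with black and blue under it. The gap from rail end to tile is about 10–11 mm against 10 expected, so the tile is home.

```bash
python3 - <<'E'
from h import *
im=cv2.imread("pics/wI.png")[:,:,::-1].copy(); p=np.load("pics/wI.npy",allow_pickle=True).item()
k=blob(im,"red",(120,0,420,200)); print("redbox",rect("wrist",k,.108,p),cv2.boundingRect(k))
H,S,V=[x.astype(int) for x in cv2.split(hsv(im))]
print([im[r,256].tolist() for r in range(134,144)])
m=np.zeros(S.shape,bool); m[:138,150:350]=1
print(mrect("wrist",(mask(im,"red")>0)&(V>100)&m,.108,p,3))
# cream inlay rect
c=((S<90)&(V>150)&m).astype(np.uint8)
x=[(cv2.boundingRect(k),rect("wrist",k,.108,p)) for k in cv2.findContours(c,0,1)[0] if len(k)>60]
for q in x: print(q)
E
```

```text
redbox (array([ 406.1, -331.2]), array([105.3,  53. ]), -66.1) (223, 8, 65, 134)
[[174, 148, 132], [155, 93, 85], [135, 34, 29], [137, 26, 22], [134, 22, 20], [133, 24, 23], [127, 32, 27], [112, 50, 29], [117, 77, 48], [119, 82, 55]]
((array([ 406. , -331.1]), array([89.5, 36. ]), -66.3), (233, 19, 45, 114))
((198, 61, 29, 51), (array([ 374.4, -351.5]), array([40.4, 21.9]), -66.2))
((307, 56, 4, 37), (array([ 446.8, -309.9]), array([28.7,  2.5]), -60.4))
((231, 16, 49, 120), (array([ 406. , -331.2]), array([94.4, 39.4]), -66.3))
```

```bash
python3 - <<'E'
from h import *
plan([(.406,-.3312,.15,113.8),(.406,-.3312,.077,113.8)])
E
```

```text
[0.636, -0.008, 0.526] [0.0, -0.002, -0.007] rows 3
  -> (0.406, -0.3312, 0.15, 113.8)
[-0.0, -0.0, 0.487] [0.0, -0.0, -0.0] rows 2
  -> (0.406, -0.3312, 0.077, 113.8)
```

Request:
arm_command:
  deltas:
    - [0.2,-0.008,0.15,0,0,-0.007,72]
    - [0.4,-0.008,0.3,0,0,-0.007,72]
    - [0.55,-0.008,0.45,0,0,-0.007,72]
    - [0.636,-0.008,0.526,0,0,-0.007,72]
    - [0.636,-0.008,0.526,0,0,-0.007,72]

```text
time: 15.0
eef_pos: [0.4038, -0.3272, 0.1483]
eef_rot: [-1.71, -2.627, -0.004]
ft_force: [-0.1, 0.4, -0.5]
finger_gap: 0.072
finger_force: 0.0
```

Request:
arm_command:
  deltas:
    - [0,0,0,0,0,0,72]
    - [0,0,0.02,0,0,0,72]
    - [0,0,0.02,0,0,0,72]

```text
time: 15.3
eef_pos: [0.406, -0.3339, 0.1486]
eef_rot: [1.719, 2.628, -0.001]
ft_force: [0.3, 0.1, -0.1]
finger_gap: 0.0721
finger_force: 0.0
```

```bash
python3 - <<'E'
from h import *
plan([(.406,-.3312,.077,113.8)])
E
```

```text
[0.018, 0.007, 0.477] [0.0, 0.001, -0.002] rows 2
  -> (0.406, -0.3312, 0.077, 113.8)
```

Request:
arm_command:
  deltas:
    - [0.018,0.007,0.15,0,0,0,72]
    - [0.018,0.007,0.3,0,0,0,72]
    - [0.018,0.007,0.42,0,0,0,72]
    - [0.018,0.007,0.477,0,0,0,72]
    - [0.018,0.007,0.477,0,0,0,72]

```text
time: 15.8
eef_pos: [0.4045, -0.3301, 0.0752]
eef_rot: [-1.719, -2.627, -0.001]
ft_force: [-0.2, -0.4, -1.1]
finger_gap: 0.0718
finger_force: 0.0
```

Request:
arm_command:
  deltas:
    - [0,0,0,0,0,0,55]
    - [0,0,0,0,0,0,42]
    - [0,0,0,0,0,0,42]
    - [0,0,0,0,0,0,42]
    - [0,0,0,0,0,0,42]

```text
time: 16.3
eef_pos: [0.406, -0.3315, 0.0777]
eef_rot: [1.718, 2.626, -0.002]
ft_force: [1.6, -0.7, 4.8]
finger_gap: 0.0509
finger_force: 65.5
```

Request:
arm_command:
  deltas:
    - [0,0,-0.03,0,0,0,42]
    - [0,0,-0.1,0,0,0,42]
    - [0,0,-0.3,0,0,0,42]
    - [0,0,-0.5,0,0,0,42]
    - [0,0,-0.5,0,0,0,42]

```text
time: 16.8
eef_pos: [0.4072, -0.3326, 0.1557]
eef_rot: [1.715, 2.622, -0.004]
ft_force: [0.4, -1.6, -1.7]
finger_gap: 0.0513
finger_force: 64.9
```

```bash
python3 - <<'E'
from h import *
im,p=wsnap("wJ"); im2=snap("scene","scJ")
P,r=pose();print(P)
cv2.imwrite("pics/J.png",np.hstack([cv2.resize(im2[200:320,50:210],(400,300),interpolation=2),cv2.resize(im,(400,300))])[:,:,::-1])
plan([(.47,-.12,.2,145),(.55,.03,.2,178),(.641,.1264,.12,207.1)])
E
```

```text
[ 0.40486077 -0.33008256  0.15123124]
[0.555, 0.479, -0.163] [0.0, 0.0, -0.174] rows 3
[0.404, 0.612, -0.163] [0.0, 0.0, -0.174] rows 3
  -> (0.47, -0.12, 0.2, 145)
[0.068, 0.563, 0.0] [-0.0, 0.0, -0.183] rows 2
[-0.094, 0.559, 0.0] [-0.0, 0.0, -0.183] rows 2
  -> (0.55, 0.03, 0.2, 178)
[-0.584, 0.663, 0.533] [0.0, 0.0, -0.323] rows 4
  -> (0.641, 0.1264, 0.12, 207.1)
```

View pics/J.png

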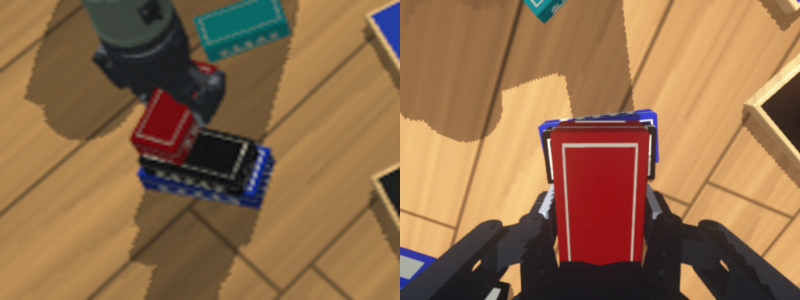

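The red box alone is lifted and centred in the grip. I'll carry it to the red plinth.

Request:
arm_command:
  deltas:
    - [0.185,0.16,-0.1,0,0,-0.058,42]
    - [0.37,0.32,-0.163,0,0,-0.116,42]
    - [0.555,0.479,-0.163,0,0,-0.174,42]
    - [0.555,0.479,-0.163,0,0,-0.174,42]

```text
time: 17.3
eef_pos: [0.4365, -0.2201, 0.1731]
eef_rot: [-1.336, -2.837, -0.005]
ft_force: [-1.2, 0.1, -3.4]
finger_gap: 0.0508
finger_force: 64.9
```

Request:
arm_command:
  deltas:
    - [0.2,0.3,-0.08,0,0,-0.085,42]
    - [0.404,0.612,-0.163,0,0,-0.174,42]
    - [0.404,0.612,-0.163,0,0,-0.174,42]

```text
time: 17.6
eef_pos: [0.4701, -0.1165, 0.199]
eef_rot: [-0.939, -2.995, -0.004]
ft_force: [0.3, -0.9, -2.8]
finger_gap: 0.0511
finger_force: 65.2
```

Request:
arm_command:
  deltas:
    - [0.034,0.28,0,0,0,-0.09,42]
    - [0.068,0.563,0,0,0,-0.183,42]
    - [0.068,0.563,0,0,0,-0.183,42]

```text
time: 17.9
eef_pos: [0.5108, -0.0416, 0.1982]
eef_rot: [-0.499, -3.099, -0.004]
ft_force: [-0.1, -0.9, -3.3]
finger_gap: 0.0512
finger_force: 65.3
```

Request:
arm_command:
  deltas:
    - [-0.047,0.28,0,0,0,-0.09,42]
    - [-0.094,0.559,0,0,0,-0.183,42]
    - [-0.094,0.559,0,0,0,-0.183,42]

```text
time: 18.2
eef_pos: [0.5511, 0.0326, 0.1982]
eef_rot: [-0.052, -3.139, -0.003]
ft_force: [0.2, -0.7, -2.7]
finger_gap: 0.0512
finger_force: 65.5
```

Request:
arm_command:
  deltas:
    - [-0.2,0.22,0.15,0,0,-0.08,42]
    - [-0.4,0.44,0.3,0,0,-0.16,42]
    - [-0.584,0.663,0.45,0,0,-0.24,42]
    - [-0.584,0.663,0.533,0,0,-0.323,42]
    - [-0.584,0.663,0.533,0,0,-0.323,42]

```text
time: 18.7
eef_pos: [0.6384, 0.1249, 0.1141]
eef_rot: [0.727, -3.045, -0.001]
ft_force: [-0.5, -0.1, -3.2]
finger_gap: 0.0511
finger_force: 65.4
```

Request:
arm_command:
  deltas:
    - [0,0,0,0,0,0,42]
    - [0,0,0,0,0,0,42]
    - [0,0,0,0,0,0,42]

```text
time: 19.0
eef_pos: [0.6424, 0.1247, 0.1219]
eef_rot: [-0.727, 3.054, -0.001]
ft_force: [0.5, -0.6, -2.6]
finger_gap: 0.051
finger_force: 65.5
```

```bash
python3 - <<'E'
from h import *
im,p=wsnap("wK")
P,r=pose();print(P)
plan([(.641,.1264,.05,207.1)])
E
```

```text
[0.64240254 0.12493177 0.12185439]
[0.005, 0.014, 0.479] [-0.001, 0.001, -0.003] rows 2
  -> (0.641, 0.1264, 0.05, 207.1)
```

Request:
arm_command:
  deltas:
    - [0.005,0.014,0.16,0,0,-0.003,42]
    - [0.005,0.014,0.32,0,0,-0.003,42]
    - [0.005,0.014,0.43,0,0,-0.003,42]
    - [0.005,0.014,0.479,0,0,-0.003,42]
    - [0.005,0.014,0.479,0,0,-0.003,42]

```text
time: 19.55
eef_pos: [0.6393, 0.1271, 0.0472]
eef_rot: [0.738, -3.051, -0.001]
ft_force: [0.6, -0.1, -2.7]
finger_gap: 0.0513
finger_force: 65.6
```

Request:
arm_command:
  deltas:
    - [0,0,0,0,0,0,42]
    - [0,0,0,0,0,0,42]
    - [0,0,0,0,0,0,42]

```text
time: 19.85
eef_pos: [0.6413, 0.1274, 0.0497]
eef_rot: [-0.738, 3.051, -0.001]
ft_force: [0.2, 0.4, -3.1]
finger_gap: 0.0512
finger_force: 65.6
```

```bash
python3 - <<'E'
from h import *
im,p=wsnap("wL")
P,r=pose();print(P)
cv2.imwrite("pics/L.png",np.hstack([cv2.resize(im,(560,420))])[:,:,::-1])
plan([(.641,.1264,.035,207.1),(.641,.1264,.0312,207.1)])
E
```

```text
[0.64101489 0.12741616 0.04946608]
[0.003, -0.006, 0.096] [-0.001, 0.001, 0.001] rows 1
  -> (0.641, 0.1264, 0.035, 207.1)
[-0.0, -0.0, 0.025] [0.0, -0.0, -0.0] rows 1
  -> (0.641, 0.1264, 0.0312, 207.1)
```

View pics/L.png

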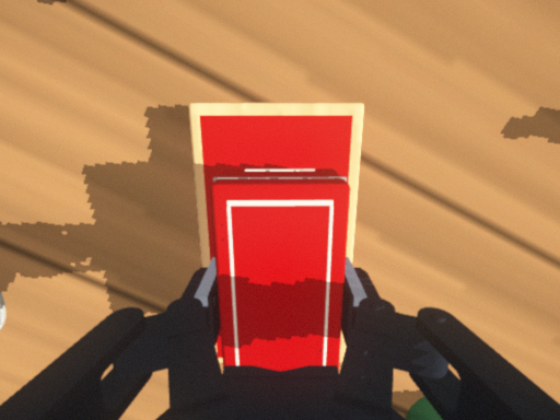

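The box is over the red felt and square to it, at (280) against the plinth's centre at (277). I'll trim by about 1 mm and lower until it touches.

Request:
arm_command:
  deltas:
    - [0.003,-0.008,0.05,0,0,0.001,42]
    - [0.003,-0.008,0.09,0,0,0.001,42]
    - [0.003,-0.008,0.11,0,0,0.001,42]
    - [0.003,-0.008,0.115,0,0,0.001,42]
    - [0.003,-0.008,0.115,0,0,0.001,42]

```text
time: 20.4
eef_pos: [0.6404, 0.126, 0.0317]
eef_rot: [0.737, -3.054, 0.0]
ft_force: [-2.7, -1.0, 3.4]
finger_gap: 0.0511
finger_force: 66.4
```

Request:
arm_command:
  deltas:
    - [0,0,0.004,0,0,0,42]
    - [0,0,0.008,0,0,0,42]
    - [0,0,0.008,0,0,0,42]

```text
time: 20.7
eef_pos: [0.6405, 0.126, 0.0317]
eef_rot: [0.737, -3.054, 0.0]
ft_force: [-5.4, -1.3, 10.1]
finger_gap: 0.0511
finger_force: 67.1
```

Request:
arm_command:
  deltas:
    - [0,0,0,0,0,0,60]
    - [0,0,0,0,0,0,70]
    - [0,0,0,0,0,0,72]
    - [0,0,0,0,0,0,72]

```text
time: 21.1
eef_pos: [0.6403, 0.1261, 0.0296]
eef_rot: [0.736, -3.054, -0.0]
ft_force: [-0.0, 0.3, 0.2]
finger_gap: 0.0718
finger_force: 0.0
```

Request:
arm_command:
  deltas:
    - [0,0,-0.1,0,0,0,72]
    - [0,0,-0.4,0,0,0,72]
    - [0,0,-0.7,0,0,0,72]
    - [0,0,-1,0,0,0,72]
    - [0,0,-1,0,0,0,72]

```text
time: 21.6
eef_pos: [0.6463, 0.1266, 0.1909]
eef_rot: [-0.732, 3.036, -0.005]
ft_force: [0.3, -0.0, 0.1]
finger_gap: 0.072
finger_force: 0.0
```

Request:
arm_command:
  deltas:
    - [-0.25,0,-0.1,0,0,0,72]
    - [-0.6,0,-0.2,0,0,0,72]
    - [-0.6,0,-0.2,0,0,0,72]
    - [-0.6,0,-0.2,0,0,0,72]
    - [-0.6,0,-0.2,0,0,0,72]

```text
time: 22.1
eef_pos: [0.7194, 0.1668, 0.2093]
eef_rot: [0.736, -3.052, 0.0]
ft_force: [0.2, 0.2, -0.2]
finger_gap: 0.0719
finger_force: 0.0
```

```bash
python3 - <<'E'
from h import *
im,p=wsnap("wM"); print(pose()[0])
H,S,V=[x.astype(int) for x in cv2.split(hsv(im))]
roi=at(p,.04,.641,.126,.1,im);print(roi)
m=np.zeros(S.shape,bool); m[roi[1]:roi[3],roi[0]:roi[2]]=1
# box inlay top z .062
c=((S<110)&(V>130)&m).astype(np.uint8)
for k in cv2.findContours(c,cv2.RETR_LIST,1)[0]:
    if len(k)>40: print("inlay",cv2.boundingRect(k),rect("wrist",k,.062,p))
print("felt",mrect("wrist",(mask(im,"red")>0)&m,.028,p,3))
w=((H>10)&(H<28)&(S>60)&(S<150)&(V>200)&m)
print("wood",mrect("wrist",w,.028,p))
plan([(.55,-.03,.25,120),(.32,-.37,.22,23.8)])
E
```

```text
[0.71911117 0.16660176 0.2092938 ]
(np.int64(127), np.int64(0), np.int64(391), np.int64(212))
inlay (235, 161, 30, 3) (array([705.7, 154.1]), array([29.6,  2.1]), -62.9)
inlay (218, 145, 9, 18) (array([710.8, 125.6]), array([17.3,  8.2]), 24.9)
inlay (235, 37, 42, 102) (array([641.1, 128.1]), array([90.2, 38.4]), 27.1)
inlay (234, 35, 44, 106) (array([641.3, 128.2]), array([94. , 39.8]), 27.4)
inlay (212, 5, 87, 159) (array([641.3, 128. ]), array([140.8,  76.5]), 27.2)
felt ((array([640.8, 126.5]), array([147.4,  75.7]), 27.2), (216, 11, 77, 149))
wood ((array([640.7, 127.9]), array([160.4,  87.7]), 27.2), (211, 4, 89, 162))
[0.534, -0.218, -0.09] [-0.0, -0.0, 0.323] rows 4
[0.361, -0.449, -0.09] [-0.0, -0.0, 0.323] rows 4
[0.098, -0.568, -0.09] [-0.0, -0.0, 0.323] rows 4
  -> (0.55, -0.03, 0.25, 120)
[-0.399, -0.82, 0.067] [0.0, -0.0, 0.356] rows 4
[-0.773, -0.484, 0.067] [0.0, -0.0, 0.356] rows 4
[-0.912, 0.001, 0.067] [0.0, -0.0, 0.356] rows 4
  -> (0.32, -0.37, 0.22, 23.8)
```

The red box is placed within about 0.5 mm and 0.2° of the plinth centre. Next is the black box.

Request:
arm_command:
  deltas:
    - [0.534,-0.218,-0.09,0,0,0.323,72]
    - [0.534,-0.218,-0.09,0,0,0.323,72]
    - [0.534,-0.218,-0.09,0,0,0.323,72]
    - [0.534,-0.218,-0.09,0,0,0.323,72]

```text
time: 22.55
eef_pos: [0.6619, 0.0998, 0.2237]
eef_rot: [-0.063, -3.14, 0.0]
ft_force: [-0.4, 1.1, -0.1]
finger_gap: 0.072
finger_force: 0.0
```

Request:
arm_command:
  deltas:
    - [0.361,-0.449,-0.09,0,0,0.323,72]
    - [0.361,-0.449,-0.09,0,0,0.323,72]
    - [0.361,-0.449,-0.09,0,0,0.323,72]
    - [0.361,-0.449,-0.09,0,0,0.323,72]

```text
time: 22.95
eef_pos: [0.6055, 0.0346, 0.2373]
eef_rot: [-0.85, -3.024, 0.0]
ft_force: [0.5, 0.3, 0.3]
finger_gap: 0.0719
finger_force: 0.0
```

Request:
arm_command:
  deltas:
    - [0.098,-0.568,-0.09,0,0,0.323,72]
    - [0.098,-0.568,-0.09,0,0,0.323,72]
    - [0.098,-0.568,-0.09,0,0,0.323,72]
    - [0.098,-0.568,-0.09,0,0,0.323,72]

```text
time: 23.35
eef_pos: [0.549, -0.0306, 0.2507]
eef_rot: [1.582, 2.714, -0.0]
ft_force: [0.4, -0.7, 0.3]
finger_gap: 0.072
finger_force: 0.0
```

Request:
arm_command:
  deltas:
    - [-0.399,-0.82,0.067,0,0,0.356,72]
    - [-0.399,-0.82,0.067,0,0,0.356,72]
    - [-0.399,-0.82,0.067,0,0,0.356,72]
    - [-0.399,-0.82,0.067,0,0,0.356,72]
    - [-0.399,-0.82,0.067,0,0,0.356,72]

```text
time: 23.85
eef_pos: [0.4723, -0.1432, 0.2401]
eef_rot: [-2.265, -2.176, 0.0]
ft_force: [0.2, 0.5, 0.1]
finger_gap: 0.072
finger_force: 0.0
```

Request:
arm_command:
  deltas:
    - [-0.773,-0.484,0.067,0,0,0.356,72]
    - [-0.773,-0.484,0.067,0,0,0.356,72]
    - [-0.773,-0.484,0.067,0,0,0.356,72]
    - [-0.773,-0.484,0.067,0,0,0.356,72]
    - [-0.773,-0.484,0.067,0,0,0.356,72]

```text
time: 24.35
eef_pos: [0.3967, -0.2557, 0.2301]
eef_rot: [-2.775, -1.472, -0.0]
ft_force: [-0.1, 0.6, -0.9]
finger_gap: 0.0723
finger_force: 0.0
```

Request:
arm_command:
  deltas:
    - [-0.912,0,0.067,0,0,0.356,72]
    - [-0.912,0,0.067,0,0,0.356,72]
    - [-0.912,0,0.067,0,0,0.356,72]
    - [-0.912,0,0.067,0,0,0.356,72]
    - [-0.912,0,0.067,0,0,0.356,72]

```text
time: 24.85
eef_pos: [0.3207, -0.3687, 0.2201]
eef_rot: [-3.072, -0.653, -0.0]
ft_force: [0.0, 0.2, -0.1]
finger_gap: 0.0715
finger_force: 0.0
```

```bash
cat >> h.py <<'E'
def boxes(im,p,z,cx,cy,rad=.1,sm=110,vm=120):
    H,S,V=[x.astype(int) for x in cv2.split(hsv(im))]
    roi=at(p,z,cx,cy,rad,im);print(roi); m=np.zeros(S.shape,bool); m[roi[1]:roi[3],roi[0]:roi[2]]=1
    c=((S<sm)&(V>vm)&m).astype(np.uint8)
    for k in cv2.findContours(c,cv2.RETR_LIST,1)[0]:
        if len(k)>40: print("inlay",cv2.boundingRect(k),rect("wrist",k,z,p))
    return m
E
python3 - <<'E'
from h import *
im,p=wsnap("wN"); print(pose()[0])
m=boxes(im,p,.074,.406,-.331,.09)
print("black",mrect("wrist",(mask(im,"black")>0)&m,.074,p,3))
print("blue",mrect("wrist",(mask(im,"blue")>0)&m,.038,p,3))
E
```

```text
[ 0.32100852 -0.36817722  0.22008315]
(np.int64(137), np.int64(0), np.int64(391), np.int64(202))
inlay (236, 145, 57, 9) (array([ 351.2, -361.8]), array([56.1,  6.3]), -63.9)
inlay (236, 56, 3, 36) (array([ 404.9, -309.9]), array([30.2,  1.5]), 26.1)
inlay (234, 17, 53, 125) (array([ 407. , -333.5]), array([107.5,  46.3]), 26.0)
inlay (220, 13, 8, 38) (array([ 431.9, -284. ]), array([29.7,  6. ]), 17.0)
inlay (238, 6, 45, 6) (array([ 461.8, -307.6]), array([38.6,  2.5]), -63.3)
black ((array([ 412.6, -330.8]), array([87.7, 40.8]), 26.6), (237, 22, 47, 103))
blue ((array([ 430.8, -283.9]), array([47.5,  6.4]), 26.6), (221, 14, 9, 53))
```

```bash
python3 - <<'E'
from h import *
plan([(.407,-.3335,.12,26),(.407,-.3335,.040,26)])
E
```

```text
[0.617, 0.024, 0.667] [-0.0, -0.0, -0.021] rows 3
  -> (0.407, -0.3335, 0.12, 26)
[0.0, -0.0, 0.533] [0.0, 0.0, 0.0] rows 2
  -> (0.407, -0.3335, 0.04, 26)
```

Request:
arm_command:
  deltas:
    - [0.2,0.024,0.15,0,0,-0.021,74]
    - [0.4,0.024,0.35,0,0,-0.021,74]
    - [0.55,0.024,0.55,0,0,-0.021,74]
    - [0.617,0.024,0.667,0,0,-0.021,74]
    - [0.617,0.024,0.667,0,0,-0.021,74]

```text
time: 25.4
eef_pos: [0.4069, -0.3307, 0.1171]
eef_rot: [-3.054, -0.71, 0.005]
ft_force: [-0.4, 0.2, -0.3]
finger_gap: 0.0739
finger_force: 0.0
```

Request:
arm_command:
  deltas:
    - [0,0,0,0,0,0,74]
    - [0,0,0,0,0,0,74]
    - [0,0,0,0,0,0,74]

```text
time: 25.7
eef_pos: [0.4072, -0.336, 0.1219]
eef_rot: [3.06, 0.698, 0.002]
ft_force: [-0.4, -1.0, -0.5]
finger_gap: 0.0742
finger_force: 0.0
```

```bash
python3 - <<'E'
from h import *
print(pose()[0]);plan([(.407,-.3335,.040,26)])
E
```

```text
[ 0.40717848 -0.33596225  0.12185677]
[0.006, -0.017, 0.546] [0.002, -0.0, -0.003] rows 2
  -> (0.407, -0.3335, 0.04, 26)
```

Request:
arm_command:
  deltas:
    - [0.006,-0.017,0.15,0,0,-0.003,74]
    - [0.006,-0.017,0.33,0,0,-0.003,74]
    - [0.006,-0.017,0.47,0,0,-0.003,74]
    - [0.006,-0.017,0.546,0,0,-0.003,74]
    - [0.006,-0.017,0.546,0,0,-0.003,74]

```text
time: 26.2
eef_pos: [0.4054, -0.3318, 0.0373]
eef_rot: [-3.059, -0.704, 0.002]
ft_force: [0.2, 0.7, -0.3]
finger_gap: 0.0739
finger_force: 0.0
```

Request:
arm_command:
  deltas:
    - [0,0,0,0,0,0,60]
    - [0,0,0,0,0,0,48]
    - [0,0,0,0,0,0,48]
    - [0,0,0,0,0,0,48]
    - [0,0,0,0,0,0,48]

```text
time: 26.7
eef_pos: [0.4075, -0.3336, 0.0399]
eef_rot: [3.058, 0.705, 0.002]
ft_force: [-0.3, -0.7, 6.3]
finger_gap: 0.0574
finger_force: 66.5
```

Request:
arm_command:
  deltas:
    - [0,0,-0.03,0,0,0,48]
    - [0,0,-0.1,0,0,0,48]
    - [0,0,-0.3,0,0,0,48]
    - [0,0,-0.5,0,0,0,48]
    - [0,0,-0.5,0,0,0,48]

```text
time: 27.2
eef_pos: [0.4089, -0.3347, 0.1178]
eef_rot: [3.053, 0.704, 0.007]
ft_force: [0.6, -0.2, -1.7]
finger_gap: 0.0573
finger_force: 65.8
```

```bash
python3 - <<'E'
from h import *
im,p=wsnap("wO"); P,r=pose(); print(P)
m=boxes(im,p,P[2]+.034,P[0],P[1],.12)
print("blue",mrect("wrist",(mask(im,"blue")>0),.038,p,3))
plan([(.53,-.26,.17,0),(.6475,-.2013,.10,-19.5)])
E
```

```text
[ 0.4076709  -0.3334463   0.11547532]
(np.int64(0), np.int64(0), np.int64(511), np.int64(383))
inlay (363, 338, 45, 45) (array([ 390.7, -409.6]), array([36.6, 14.8]), 60.2)
inlay (0, 264, 28, 49) (array([ 356. , -237.4]), array([25.9, 11.9]), 11.3)
inlay (167, 225, 22, 57) (array([ 405.5, -296.8]), array([27.2,  8.5]), 24.9)
inlay (324, 218, 187, 115) (array([ 435.9, -400.2]), array([104.2,  27. ]), 89.9)
inlay (389, 214, 122, 79) (array([ 465.1, -406.9]), array([66.6, 25. ]), -89.7)
inlay (338, 205, 34, 19) (array([ 454.7, -355.1]), array([13.3,  8.1]), -68.8)
inlay (474, 188, 37, 38) (array([ 481.3, -406.2]), array([18.7, 14.5]), 40.7)
inlay (0, 185, 85, 102) (array([ 384.8, -237.6]), array([44.8, 20.2]), 64.0)
inlay (197, 166, 119, 169) (array([ 418.2, -328.2]), array([81.9, 47.3]), 26.0)
inlay (0, 164, 112, 130) (array([ 390.8, -240.3]), array([51.5, 38. ]), 64.0)
inlay (293, 145, 21, 2) (array([ 470.1, -322.9]), array([7.7, 0.4]), -64.1)
inlay (184, 144, 40, 6) (array([ 453. , -288.6]), array([15. ,  1.9]), -64.1)
inlay (347, 77, 67, 45) (array([ 498. , -339.8]), array([24.5, 14
[... 227 characters left out ...]
1, 12.6]), 89.9)
inlay (162, 18, 68, 40) (array([ 486.7, -271.8]), array([24.5,  3. ]), 89.6)
inlay (29, 9, 21, 12) (array([ 469.6, -221.6]), array([6.5, 1.8]), -87.2)
inlay (382, 0, 27, 19) (array([ 525.3, -328.7]), array([8.8, 4.4]), -88.4)
inlay (352, 0, 159, 96) (array([ 531.5, -348.5]), array([68.4, 23.9]), -89.9)
inlay (0, 0, 383, 142) (array([ 474.7, -275.2]), array([132.8,  46.9]), -63.9)
blue ((array([ 455. , -302.7]), array([45.4, 10.5]), -62.9), (216, 123, 61, 16))
[0.474, -0.041, -0.181] [0.001, -0.001, 0.144] rows 2
[0.453, -0.147, -0.182] [0.001, -0.001, 0.144] rows 2
  -> (0.53, -0.26, 0.17, 0)
[0.783, -0.391, 0.467] [0.0, -0.0, 0.217] rows 3
  -> (0.6475, -0.2013, 0.1, -19.5)
```

Request:
arm_command:
  deltas:
    - [0.24,-0.02,-0.18,0,0,0.072,48]
    - [0.474,-0.041,-0.181,0,0,0.144,48]
    - [0.474,-0.041,-0.181,0,0,0.144,48]

```text
time: 27.55
eef_pos: [0.47, -0.2932, 0.1396]
eef_rot: [-3.119, -0.358, -0.002]
ft_force: [-0.4, -0.4, -2.4]
finger_gap: 0.0572
finger_force: 65.7
```

Request:
arm_command:
  deltas:
    - [0.22,-0.07,-0.18,0,0,0.072,48]
    - [0.453,-0.147,-0.182,0,0,0.144,48]
    - [0.453,-0.147,-0.182,0,0,0.144,48]
    - [0.453,-0.147,-0.182,0,0,0.144,48]
    - [0.453,-0.147,-0.182,0,0,0.144,48]

```text
time: 28.05
eef_pos: [0.527, -0.2585, 0.1655]
eef_rot: [-3.139, -0.002, 0.007]
ft_force: [-0.7, -0.5, -2.8]
finger_gap: 0.0575
finger_force: 65.6
```

```bash
python3 - <<'E'
from h import *
im,p=wsnap("wP"); P,r=pose(); print(P)
H,S,V=[x.astype(int) for x in cv2.split(hsv(im))]
roi=at(p,.022,.6475,-.201,.1,im);print(roi)
m=np.zeros(S.shape,bool); m[roi[1]:roi[3],roi[0]:roi[2]]=1
for ar in (45,60,30):
  k=mrect("wrist",(V<ar)&m,.022,p,3);print("felt",k)
print("wood",mrect("wrist",(H>10)&(H<28)&(S>60)&(S<150)&(V>200)&m,.022,p))
plan([(.6475,-.2013,.10,-19.5)])
E
```

```text
[ 0.52706134 -0.25880499  0.1658749 ]
(np.int64(60), np.int64(0), np.int64(312), np.int64(158))
felt ((array([ 663.9, -186.2]), array([43.5, 42.2]), -90.0), (153, 0, 50, 55))
felt ((array([ 648.9, -201.4]), array([102.7,  73.5]), -19.6), (146, 0, 107, 106))Traceback (most recent call last):
  File "<stdin>", line 7, in <module>
  File "h.py", line 54, in mrect
    c=max(cv2.findContours(m,0,1)[0],key=cv2.contourArea); c=cv2.convexHull(c)
ValueError: max() iterable argument is empty
```

```bash
python3 - <<'E'
from h import *
plan([(.6483,-.2013,.10,-19.5)])
E
```

```text
[0.81, -0.382, 0.437] [-0.001, 0.002, 0.217] rows 3
  -> (0.6483, -0.2013, 0.1, -19.5)
```

Request:
arm_command:
  deltas:
    - [0.2,-0.1,0.05,0,0,0.07,48]
    - [0.4,-0.2,0.15,0,0,0.14,48]
    - [0.6,-0.3,0.3,0,0,0.2,48]
    - [0.81,-0.382,0.437,0,0,0.217,48]
    - [0.81,-0.382,0.437,0,0,0.217,48]

```text
time: 28.6
eef_pos: [0.6495, -0.199, 0.0959]
eef_rot: [-3.093, 0.529, 0.012]
ft_force: [-1.2, -0.9, -2.7]
finger_gap: 0.0571
finger_force: 65.6
```

Request:
arm_command:
  deltas:
    - [0,0,0.13,0,0,0,48]
    - [0,0,0.25,0,0,0,48]
    - [0,0,0.33,0,0,0,48]
    - [0,0,0.35,0,0,0,48]
    - [0,0,0.35,0,0,0,48]

```text
time: 29.1
eef_pos: [0.6495, -0.2017, 0.0489]
eef_rot: [-3.096, 0.533, 0.003]
ft_force: [0.6, 0.2, -2.4]
finger_gap: 0.0571
finger_force: 65.8
```

```bash
python3 - <<'E'
from h import *
im,p=wsnap("wQ"); P,r=pose(); print(P)
H,S,V=[x.astype(int) for x in cv2.split(hsv(im))]
# rows: plinth edges left/right ahead of the box, in tool frame (mm)
w=(H>10)&(H<28)&(S>50)&(S<150)&(V>170)
for row in range(90,150,10):
    d=np.nonzero((V[row]<60)&(np.arange(512)>120)&(np.arange(512)<400))[0]
    if len(d): q=ray("wrist",[[d[0]-.5,row],[d[-1]+.5,row]],.022,p); print(row,d[0],d[-1],len(d),(r.inv().apply(q-P)[:,:2]*1000).round(1).tolist())
plan([(.6483,-.2013,.03,-19.5)])
E
```

```text
[ 0.65031484 -0.20197146  0.04995604]
110 262 324 56 [[69.8, 2.1], [69.7, 37.7]]
120 255 323 66 [[64.3, -1.9], [64.3, 37.5]]
130 245 322 76 [[58.6, -7.7], [58.6, 37.3]]
140 294 322 29 [[52.9, 20.8], [52.9, 37.7]]
[-0.014, 0.0, 0.133] [0.0, -0.0, -0.0] rows 1
  -> (0.6483, -0.2013, 0.03, -19.5)
```

```bash
python3 - <<'E'
from h import *
im=cv2.imread("pics/wQ.png")[:,:,::-1].copy(); p=np.load("pics/wQ.npy",allow_pickle=True).item(); P,r=pose()
for col in (285,300,312):
    print(col,[(row,int(im[row,col].max()),(r.inv().apply(ray("wrist",[[col,row]],.022,p)-P)[0,0]*1000).round(1)) for row in range(86,114,2)])
for row in (115,125): print([(c,int(im[row,c].max())) for c in range(180,262,5)])
E
```

```text
285 [(86, 191, np.float64(82.5)), (88, 190, np.float64(81.5)), (90, 193, np.float64(80.4)), (92, 193, np.float64(79.4)), (94, 194, np.float64(78.3)), (96, 206, np.float64(77.3)), (98, 236, np.float64(76.2)), (100, 245, np.float64(75.1)), (102, 244, np.float64(74.1)), (104, 244, np.float64(73.0)), (106, 218, np.float64(71.9)), (108, 64, np.float64(70.8)), (110, 55, np.float64(69.8)), (112, 54, np.float64(68.7))]
300 [(86, 194, np.float64(82.5)), (88, 195, np.float64(81.5)), (90, 195, np.float64(80.4)), (92, 194, np.float64(79.4)), (94, 195, np.float64(78.3)), (96, 201, np.float64(77.3)), (98, 228, np.float64(76.2)), (100, 237, np.float64(75.1)), (102, 238, np.float64(74.1)), (104, 238, np.float64(73.0)), (106, 208, np.float64(71.9)), (108, 60, np.float64(70.8)), (110, 57, np.float64(69.8)), (112, 53, np.float64(68.7))]
312 [(86, 197, np.float64(82.5)), (88, 194, np.float64(81.5)), (90, 195, np.float64(80.4)), (92, 198, np.float64(79.4)), (94, 198, np.float64(78.3)), (96, 206, np.float64(77.3)), (98, 236, np.float64(76.2)), (100, 244, np.float64(75.1)), (102, 243, np.float64(74.1)), (104, 245, np.float64(73.0)), (106, 218, np.float64(71.9)), (108, 67, np.float64(70.8)), (110, 53, np.float64(69.8)), (112, 55, np.float64(68.7))]
[(180, 221), (185, 255), (190, 255), (195, 95), (200, 94), (205, 92), (210, 91), (215, 90), (220, 90), (225, 84), (230, 79), (235, 75), (240, 67), (245, 68), (250, 68), (255, 66), (260, 61)]
[(180, 251), (185, 255), (190, 255), (195, 98), (200, 98), (205, 97), (210, 91), (215, 89), (220, 84), (225, 78), (230, 78), (235, 78), (240, 72), (245, 66), (250, 60), (255, 58), (260, 53)]
```

Request:
arm_command:
  deltas:
    - [-0.013,0,0.05,0,0,0,48]
    - [-0.013,0,0.1,0,0,0,48]
    - [-0.013,0,0.14,0,0,0,48]
    - [-0.013,0,0.16,0,0,0,48]
    - [-0.013,0,0.165,0,0,0,48]

```text
time: 29.65
eef_pos: [0.6483, -0.2006, 0.0243]
eef_rot: [-3.096, 0.532, 0.001]
ft_force: [0.2, 0.7, -2.5]
finger_gap: 0.0574
finger_force: 65.7
```

Request:
arm_command:
  deltas:
    - [0,0,0.005,0,0,0,48]
    - [0,0,0.01,0,0,0,48]
    - [0,0,0.01,0,0,0,48]

```text
time: 29.95
eef_pos: [0.6489, -0.2009, 0.024]
eef_rot: [3.096, -0.532, 0.001]
ft_force: [-0.7, 1.2, -0.1]
finger_gap: 0.0575
finger_force: 66.0
```

Request:
arm_command:
  deltas:
    - [-0.002,0,0.004,0,0,0,48]
    - [-0.002,0,0.008,0,0,0,48]
    - [-0.002,0,0.008,0,0,0,48]

```text
time: 30.25
eef_pos: [0.6489, -0.201, 0.024]
eef_rot: [3.096, -0.532, 0.002]
ft_force: [-2.9, 2.3, 5.8]
finger_gap: 0.0573
finger_force: 67.0
```

Request:
arm_command:
  deltas:
    - [0,0,0,0,0,0,65]
    - [0,0,0,0,0,0,74]
    - [0,0,0,0,0,0,76]
    - [0,0,0,0,0,0,76]

```text
time: 30.65
eef_pos: [0.6483, -0.2008, 0.022]
eef_rot: [-3.096, 0.532, -0.0]
ft_force: [0.6, -0.7, 0.3]
finger_gap: 0.0759
finger_force: 0.0
```

Request:
arm_command:
  deltas:
    - [0,0,-0.1,0,0,0,76]
    - [0,0,-0.4,0,0,0,76]
    - [0,0,-0.7,0,0,0,76]
    - [0,0,-1,0,0,0,76]
    - [0,0,-1,0,0,0,76]

```text
time: 31.15
eef_pos: [0.6539, -0.2031, 0.1837]
eef_rot: [3.091, -0.531, 0.029]
ft_force: [0.6, -1.5, 1.2]
finger_gap: 0.0757
finger_force: 0.0
```

Request:
arm_command:
  deltas:
    - [-0.3,0,-0.1,0,0,0,76]
    - [-0.65,0,-0.2,0,0,0,76]
    - [-0.65,0,-0.2,0,0,0,76]
    - [-0.65,0,-0.2,0,0,0,76]
    - [-0.65,0,-0.2,0,0,0,76]

```text
time: 31.65
eef_pos: [0.5577, -0.1688, 0.2032]
eef_rot: [3.095, -0.532, 0.004]
ft_force: [-1.0, -0.2, -0.9]
finger_gap: 0.076
finger_force: 0.0
```

```bash
python3 - <<'E'
from h import *
im,p=wsnap("wR"); P,r=pose(); print(P)
m=boxes(im,p,.058,.648,-.201,.09,120,110)
H,S,V=[x.astype(int) for x in cv2.split(hsv(im))]
print("wood",mrect("wrist",(H>10)&(H<28)&(S>50)&(S<150)&(V>205)&m,.022,p))
plan([(.40,-.30,.24,5),(.315,-.38,.2,28)])
E
```

```text
[ 0.55784337 -0.168907    0.20290383]
(np.int64(126), np.int64(0), np.int64(373), np.int64(195))
inlay (146, 189, 71, 6) (array([570.9, -88.9]), array([73.5,  5.5]), 70.5)
inlay (232, 17, 49, 118) (array([ 648.4, -199.7]), array([101.6,  43.4]), -19.4)
inlay (230, 14, 53, 124) (array([ 648.1, -199.6]), array([106.7,  46.8]), -19.5)
inlay (294, 0, 8, 106) (array([ 654.8, -242. ]), array([87.3,  5.7]), -18.1)
inlay (213, 0, 86, 157) (array([ 643.7, -199.5]), array([136.3,  78. ]), -19.6)
wood ((array([ 618.4, -193.7]), array([287.5, 196.5]), 62.9), (126, 0, 247, 195))
[-0.35, 0.588, -0.124] [0.0, -0.001, -0.136] rows 3
[-0.467, 0.5, -0.124] [0.0, -0.001, -0.136] rows 3
  -> (0.4, -0.3, 0.24, 5)
[-0.611, 0.482, 0.267] [-0.0, 0.0, -0.256] rows 3
  -> (0.315, -0.38, 0.2, 28)
```

The black box is on its plinth, within about 1.5 mm and 0.1°. Next is the blue box.

Request:
arm_command:
  deltas:
    - [-0.35,0.588,-0.124,0,0,-0.136,78]
    - [-0.35,0.588,-0.124,0,0,-0.136,78]
    - [-0.35,0.588,-0.124,0,0,-0.136,78]
    - [-0.35,0.588,-0.124,0,0,-0.136,78]

```text
time: 32.1
eef_pos: [0.478, -0.2355, 0.2213]
eef_rot: [3.134, -0.205, 0.002]
ft_force: [0.3, 0.4, -0.1]
finger_gap: 0.0782
finger_force: 0.0
```

Request:
arm_command:
  deltas:
    - [-0.467,0.5,-0.124,0,0,-0.136,78]
    - [-0.467,0.5,-0.124,0,0,-0.136,78]
    - [-0.467,0.5,-0.124,0,0,-0.136,78]
    - [-0.467,0.5,-0.124,0,0,-0.136,78]

```text
time: 32.5
eef_pos: [0.3992, -0.3001, 0.2396]
eef_rot: [3.139, 0.132, 0.002]
ft_force: [0.4, 0.4, 0.4]
finger_gap: 0.0778
finger_force: 0.0
```

Request:
arm_command:
  deltas:
    - [-0.611,0.482,0.267,0,0,-0.256,78]
    - [-0.611,0.482,0.267,0,0,-0.256,78]
    - [-0.611,0.482,0.267,0,0,-0.256,78]
    - [-0.611,0.482,0.267,0,0,-0.256,78]
    - [-0.611,0.482,0.267,0,0,-0.256,78]

```text
time: 33.0
eef_pos: [0.3147, -0.3785, 0.1985]
eef_rot: [-3.047, -0.758, -0.001]
ft_force: [-0.2, 0.1, 0.0]
finger_gap: 0.078
finger_force: 0.0
```

```bash
python3 - <<'E'
from h import *
im,p=wsnap("wS"); P,r=pose(); print(P)
m=boxes(im,p,.038,.407,-.333,.1)
print("blue",mrect("wrist",(mask(im,"blue")>0)&m,.038,p,3))
E
```

```text
[ 0.31515075 -0.37848238  0.19908484]
(np.int64(128), np.int64(0), np.int64(406), np.int64(203))
inlay (229, 103, 63, 44) (array([ 348.2, -354.4]), array([74.8, 36.6]), 88.5)
inlay (230, 0, 56, 142) (array([ 405.2, -331.5]), array([127.8,  50.4]), 30.1)
inlay (222, 0, 3, 29) (array([ 435.3, -278. ]), array([22.7,  1. ]), 30.0)
blue ((array([ 406.2, -330.9]), array([122.8,  45.5]), 30.2), (232, 0, 51, 138))
```

```bash
python3 - <<'E'
from h import *
plan([(.4052,-.3315,.08,30.1)])
E
```

```text
[0.676, 0.006, 0.795] [-0.0, -0.001, -0.023] rows 4
  -> (0.4052, -0.3315, 0.08, 30.1)
```

Request:
arm_command:
  deltas:
    - [0.2,0.006,0.15,0,0,-0.023,78]
    - [0.4,0.006,0.35,0,0,-0.023,78]
    - [0.6,0.006,0.6,0,0,-0.023,78]
    - [0.676,0.006,0.75,0,0,-0.023,78]
    - [0.676,0.006,0.795,0,0,-0.023,78]

```text
time: 33.55
eef_pos: [0.4048, -0.3285, 0.0775]
eef_rot: [-3.027, -0.821, 0.002]
ft_force: [-0.6, -0.7, 0.1]
finger_gap: 0.0783
finger_force: 0.0
```

Request:
arm_command:
  deltas:
    - [0,0,0,0,0,0,78]
    - [0,0,0,0,0,0,78]
    - [0,0,0,0,0,0,78]

```text
time: 33.85
eef_pos: [0.4042, -0.3339, 0.0821]
eef_rot: [3.031, 0.813, 0.003]
ft_force: [0.4, 0.3, -0.3]
finger_gap: 0.0778
finger_force: 0.0
```

```bash
python3 - <<'E'
from h import *
print(pose()[0]);plan([(.4052,-.3315,.005,30.1)])
E
```

```text
[ 0.40419843 -0.3339439   0.08206612]
[0.014, -0.013, 0.514] [0.002, -0.0, -0.001] rows 2
  -> (0.4052, -0.3315, 0.005, 30.1)
```

Request:
arm_command:
  deltas:
    - [0.014,-0.013,0.15,0,0,0,78]
    - [0.014,-0.013,0.3,0,0,0,78]
    - [0.014,-0.013,0.42,0,0,0,78]
    - [0.014,-0.013,0.5,0,0,0,78]
    - [0.014,-0.013,0.51,0,0,0,78]

```text
time: 34.35
eef_pos: [0.4035, -0.3297, 0.003]
eef_rot: [-3.033, -0.813, 0.001]
ft_force: [-0.3, -0.9, -0.4]
finger_gap: 0.078
finger_force: 0.0
```

Request:
arm_command:
  deltas:
    - [0,0,0,0,0,0,65]
    - [0,0,0,0,0,0,52]
    - [0,0,0,0,0,0,52]
    - [0,0,0,0,0,0,52]
    - [0,0,0,0,0,0,52]

```text
time: 34.85
eef_pos: [0.4054, -0.3314, 0.0053]
eef_rot: [3.03, 0.814, 0.002]
ft_force: [-0.4, -0.9, 5.9]
finger_gap: 0.0609
finger_force: 68.1
```

Request:
arm_command:
  deltas:
    - [0,0,-0.03,0,0,0,52]
    - [0,0,-0.1,0,0,0,52]
    - [0,0,-0.3,0,0,0,52]
    - [0,0,-0.6,0,0,0,52]
    - [0,0,-0.6,0,0,0,52]

```text
time: 35.35
eef_pos: [0.4075, -0.333, 0.0996]
eef_rot: [3.024, 0.813, 0.009]
ft_force: [1.3, -1.0, -3.2]
finger_gap: 0.0612
finger_force: 67.5
```

```bash
python3 - <<'E'
from h import *
print(pose()[0]);plan([(.41,-.17,.13,5),(.482,-.044,.10,-18.3)])
E
```

```text
[ 0.40752448 -0.33301927  0.09962702]
[0.28, -0.465, -0.106] [0.003, -0.002, 0.139] rows 2
[0.172, -0.515, -0.104] [0.003, -0.002, 0.139] rows 2
  -> (0.41, -0.17, 0.13, 5)
[0.551, -0.795, 0.2] [0.0, -0.0, 0.259] rows 3
  -> (0.482, -0.044, 0.1, -18.3)
```

Request:
arm_command:
  deltas:
    - [0.14,-0.23,-0.1,0,0,0.07,52]
    - [0.28,-0.465,-0.106,0,0,0.139,52]
    - [0.28,-0.465,-0.106,0,0,0.139,52]

```text
time: 35.65
eef_pos: [0.403, -0.242, 0.1073]
eef_rot: [-3.096, -0.482, 0.006]
ft_force: [-1.3, -0.8, -4.4]
finger_gap: 0.0609
finger_force: 68.1
```

Request:
arm_command:
  deltas:
    - [0.086,-0.26,-0.1,0,0,0.07,52]
    - [0.172,-0.515,-0.104,0,0,0.139,52]
    - [0.172,-0.515,-0.104,0,0,0.139,52]

```text
time: 35.95
eef_pos: [0.4046, -0.1618, 0.1233]
eef_rot: [-3.133, -0.144, 0.006]
ft_force: [0.1, -0.8, -5.1]
finger_gap: 0.0611
finger_force: 68.9
```

Request:
arm_command:
  deltas:
    - [0.14,-0.2,0.05,0,0,0.07,52]
    - [0.28,-0.4,0.1,0,0,0.14,52]
    - [0.42,-0.6,0.2,0,0,0.21,52]
    - [0.559,-0.795,0.2,0,0,0.259,52]
    - [0.559,-0.795,0.2,0,0,0.259,52]

```text
time: 36.45
eef_pos: [0.4803, -0.0376, 0.0935]
eef_rot: [-3.101, 0.49, 0.003]
ft_force: [0.4, -0.2, -4.5]
finger_gap: 0.0611
finger_force: 69.0
```

Request:
arm_command:
  deltas:
    - [0,0,0.13,0,0,0,52]
    - [0,0,0.25,0,0,0,52]
    - [0,0,0.33,0,0,0,52]
    - [0,0,0.35,0,0,0,52]
    - [0,0,0.35,0,0,0,52]

```text
time: 36.95
eef_pos: [0.4792, -0.0411, 0.0419]
eef_rot: [-3.102, 0.498, 0.003]
ft_force: [0.6, 1.3, -4.3]
finger_gap: 0.0609
finger_force: 69.0
```

Request:
arm_command:
  deltas:
    - [0,0,0,0,0,0,52]
    - [0,0,0,0,0,0,52]

```text
time: 37.15
eef_pos: [0.4808, -0.0412, 0.0435]
eef_rot: [3.102, -0.498, 0.003]
ft_force: [0.1, 0.1, -3.9]
finger_gap: 0.061
finger_force: 69.0
```

```bash
python3 - <<'E'
from h import *
im,p=wsnap("wT"); P,r=pose(); print(P,r.as_euler("zyx",degrees=True))
tf=lambda uv,z:(r.inv().apply(ray("wrist",uv,z,p)-P)[:,:2]*1000).round(1)
B=mask(im,"blue")
for col in (240,256,272):
    print(col,[(row,im[row,col].tolist(),tf([[col,row]],.016)[0,0]) for row in range(92,122,3)])
for row in (115,122): 
    d=np.nonzero(B[row,150:370])[0]+150; print(row,d[0],d[-1],tf([[d[0]-.5,row],[d[-1]+.5,row]],.016).tolist())
plan([(.4832,-.0441,.03,-18.4)])
E
```

```text
[ 0.48073343 -0.04107264  0.0435028 ] [1.82411449e+01 1.11581029e-01 1.79965842e+02]
240 [(92, [218, 175, 125], np.float64(80.4)), (95, [220, 178, 128], np.float64(78.9)), (98, [168, 136, 151], np.float64(77.3)), (101, [59, 60, 164], np.float64(75.6)), (104, [61, 64, 165], np.float64(74.0)), (107, [61, 62, 167], np.float64(72.4)), (110, [56, 59, 160], np.float64(70.8)), (113, [189, 185, 192], np.float64(69.1)), (116, [114, 114, 134], np.float64(67.5)), (119, [52, 48, 124], np.float64(65.8))]
256 [(92, [230, 192, 139], np.float64(80.4)), (95, [230, 191, 139], np.float64(78.9)), (98, [176, 143, 151], np.float64(77.3)), (101, [49, 56, 160], np.float64(75.6)), (104, [53, 59, 165], np.float64(74.0)), (107, [53, 56, 164], np.float64(72.4)), (110, [53, 62, 164], np.float64(70.8)), (113, [189, 185, 193], np.float64(69.1)), (116, [109, 111, 131], np.float64(67.5)), (119, [45, 47, 123], np.float64(65.8))]
272 [(92, [221, 181, 127], np.float64(80.4)), (95, [219, 180, 127], np.float64(78.9)), (98, [162, 131, 146], np.float64(77.3)), (101, [52, 57, 163], np.float64(75.6)), (104, [48, 55, 161], np.float64(74.0)), (107, [48, 55, 160], np.float64(72.4)), (110, [48, 56, 161], np.float64(70.8)), (113, [191, 184, 194], np.float64(69.1)), (116, [108, 109, 131], np.float64(67.5)), (119, [47, 48, 126], np.float64(65.8))]Traceback (most recent call last):
  File "<stdin>", line 8, in <module>
IndexError: index 0 is out of bounds for axis 0 with size 0
```

```bash
python3 - <<'E'
from h import *
im=cv2.imread("pics/wT.png")[:,:,::-1].copy(); p=np.load("pics/wT.npy",allow_pickle=True).item(); P,r=pose()
tf=lambda uv,z:(r.inv().apply(ray("wrist",uv,z,p)-P)[:,:2]*1000).round(1)
for row in (102,106,110): 
    a=im[row].astype(int); d=np.nonzero((a[:,2]>a[:,0]+40))[0]; d=d[(d>150)&(d<370)]; print(row,d[0],d[-1],tf([[d[0]-.5,row],[d[-1]+.5,row]],.016).tolist())
plan([(.4832,-.0441,.03,-18.4)])
E
```

```text
102 195 328 [[75.1, -35.8], [75.1, 39.8]]
106 195 328 [[73.0, -35.9], [72.9, 39.9]]
110 195 327 [[70.8, -36.0], [70.8, 39.5]]
[0.022, 0.014, 0.09] [-0.0, -0.001, 0.002] rows 1
  -> (0.4832, -0.0441, 0.03, -18.4)
```

Request:
arm_command:
  deltas:
    - [0.022,0.013,0.04,0,0,0.002,52]
    - [0.022,0.013,0.08,0,0,0.002,52]
    - [0.022,0.013,0.11,0,0,0.002,52]
    - [0.022,0.013,0.13,0,0,0.002,52]
    - [0.022,0.013,0.13,0,0,0.002,52]

```text
time: 37.7
eef_pos: [0.4816, -0.0434, 0.0222]
eef_rot: [-3.101, 0.503, 0.003]
ft_force: [0.2, 0.1, -4.7]
finger_gap: 0.0613
finger_force: 69.1
```

Request:
arm_command:
  deltas:
    - [0,0,0,0,0,0,52]
    - [0,0,0.006,0,0,0,52]
    - [0,0,0.012,0,0,0,52]
    - [0,0,0.012,0,0,0,52]

```text
time: 38.1
eef_pos: [0.4826, -0.0436, 0.0214]
eef_rot: [3.101, -0.503, 0.001]
ft_force: [-0.4, 0.1, -3.4]
finger_gap: 0.0611
finger_force: 69.0
```

Request:
arm_command:
  deltas:
    - [0.003,0.002,0.005,0,0,0,52]
    - [0.003,0.002,0.01,0,0,0,52]
    - [0.003,0.002,0.012,0,0,0,52]
    - [0.003,0.002,0.012,0,0,0,52]

```text
time: 38.5
eef_pos: [0.4826, -0.0436, 0.0213]
eef_rot: [-3.101, 0.503, 0.002]
ft_force: [-6.2, 4.2, 13.0]
finger_gap: 0.0609
finger_force: 71.3
```

Request:
arm_command:
  deltas:
    - [0,0,0,0,0,0,68]
    - [0,0,0,0,0,0,78]
    - [0,0,0,0,0,0,78]
    - [0,0,0,0,0,0,78]

```text
time: 38.9
eef_pos: [0.483, -0.0442, 0.0196]
eef_rot: [3.101, -0.503, 0.001]
ft_force: [-1.1, 0.5, -1.5]
finger_gap: 0.0777
finger_force: 0.0
```

Request:
arm_command:
  deltas:
    - [0,0,-0.1,0,0,0,78]
    - [0,0,-0.4,0,0,0,78]
    - [0,0,-0.7,0,0,0,78]
    - [0,0,-1,0,0,0,78]
    - [0,0,-1,0,0,0,78]

```text
time: 39.4
eef_pos: [0.4882, -0.0455, 0.1769]
eef_rot: [3.099, -0.503, 0.024]
ft_force: [0.7, -0.8, 0.4]
finger_gap: 0.0781
finger_force: 0.0
```

Request:
arm_command:
  deltas:
    - [-0.2,0,-0.3,0,0,0,78]
    - [-0.5,0,-0.6,0,0,0,78]
    - [-0.6,0,-0.9,0,0,0,78]
    - [-0.6,0,-0.9,0,0,0,78]
    - [-0.6,0,-0.9,0,0,0,78]

```text
time: 39.9
eef_pos: [0.3984, -0.0158, 0.3067]
eef_rot: [3.101, -0.502, 0.009]
ft_force: [-0.1, -0.2, -0.5]
finger_gap: 0.0778
finger_force: 0.0
```

```bash
python3 - <<'E'
from h import *
im,p=wsnap("wU"); P,r=pose(); print(P)
m=boxes(im,p,.054,.483,-.044,.085)
H,S,V=[x.astype(int) for x in cv2.split(hsv(im))]
print("blue hull",mrect("wrist",(mask(im,"blue")>0)&m,.016,p,3))
print("black:");m=boxes(im,p,.058,.648,-.201,.085,120,110)
w=cv2.morphologyEx(((V<60)&m).astype(np.uint8),cv2.MORPH_OPEN,np.ones((3,3)))
print("black plinth felt hull",mrect("wrist",w,.022,p))
t=snap("top","topZ")
cv2.imwrite("pics/Z.png",np.hstack([cv2.resize(im,(400,300)),cv2.resize(t[110:290,150:390],(400,300))])[:,:,::-1])
E
```

```text
[ 0.39771781 -0.01569813  0.30448337]
(np.int64(170), np.int64(0), np.int64(336), np.int64(172))
inlay (284, 54, 3, 71) (array([473. , -78.7]), array([85.4,  2.6]), -16.8)
inlay (237, 39, 39, 102) (array([482.5, -43. ]), array([123.6,  49.2]), -18.4)
inlay (236, 37, 41, 106) (array([482.5, -42.5]), array([128.5,  50.6]), -18.4)
inlay (226, 31, 60, 118) (array([481.8, -42.4]), array([143.4,  77.8]), -18.1)
blue hull ((array([484.1, -42.8]), array([132.7,  49.6]), -18.4), (238, 40, 37, 100))
black:
(np.int64(246), np.int64(0), np.int64(438), np.int64(2))Traceback (most recent call last):
  File "<stdin>", line 8, in <module>
  File "h.py", line 54, in mrect
    c=max(cv2.findContours(m,0,1)[0],key=cv2.contourArea); c=cv2.convexHull(c)
ValueError: max() iterable argument is empty
```

```bash
cat >> h.py <<'E'
def inner(im,p,zb,zf,cx,cy,sm,vm):
    H,S,V=[x.astype(int) for x in cv2.split(hsv(im))]
    roi=at(p,zf,cx,cy,.1,im); m=np.zeros(S.shape,bool); m[roi[1]:roi[3],roi[0]:roi[2]]=1
    for k in cv2.findContours(((S<sm)&(V>vm)&m).astype(np.uint8),cv2.RETR_LIST,1)[0]:
        if len(k)>20 and cv2.contourArea(k)>1500: print(cv2.boundingRect(k),"box",rect("wrist",k,zb,p),"plinth",rect("wrist",k,zf,p))
E
python3 - <<'E'
from h import *
im=cv2.imread("pics/wU.png")[:,:,::-1].copy(); p=np.load("pics/wU.npy",allow_pickle=True).item()
for s,v in((110,120),(130,150),(150,170)): inner(im,p,.054,.016,.483,-.044,s,v)
plan([(.565,-.172,.30,-19.5)])
E
```

```text
(237, 39, 39, 102) box (array([482.5, -43. ]), array([123.6,  49.2]), -18.4) plinth (array([483.8, -43.4]), array([135.4,  53.9]), -18.4)
(236, 37, 41, 106) box (array([482.5, -42.5]), array([128.5,  50.6]), -18.4) plinth (array([483.7, -42.9]), array([140.8,  55.5]), -18.4)
(237, 39, 39, 102) box (array([482.7, -42.5]), array([123.6,  48. ]), -18.4) plinth (array([484. , -42.9]), array([135.4,  52.6]), -18.4)
(236, 37, 41, 106) box (array([482.5, -42.3]), array([128.5,  51. ]), -18.4) plinth (array([483.8, -42.7]), array([140.8,  55.9]), -18.4)
(238, 39, 38, 102) box (array([482.7, -42.4]), array([123.6,  47.8]), -18.4) plinth (array([484. , -42.8]), array([135.4,  52.4]), -18.4)
(236, 36, 42, 107) box (array([482.9, -42.8]), array([129.8,  51.7]), -18.6) plinth (array([484.2, -43.2]), array([142.2,  56.7]), -18.6)
(163, 30, 179, 148) box (array([464.9, -29.7]), array([250.1, 185.3]), 71.6) plinth (array([464.4, -28.9]), array([274.1, 203.1]), 71.6)
(294, 0, 48, 125) box (array([ 483.8, -135.3]), array([148.5,  59.4]), -24.6) plinth (array([ 485.1, -144.6]), array([162.8,  65.1]), -24.6)
(163, 0, 101, 52) box (array([589.2, -15.3]), array([135.5,  49. ]), 89.9) plinth (array([600.7, -13.1]), array([148.5,  53.7]), 89.9)
[0.694, 0.318, 0.016] [-0.0, -0.001, 0.006] rows 3
[0.697, 0.312, 0.016] [-0.0, -0.001, 0.006] rows 3
  -> (0.565, -0.172, 0.3, -19.5)
```

Request:
arm_command:
  deltas:
    - [0.694,0.318,0,0,0,0.006,78]
    - [0.694,0.318,0,0,0,0.006,78]
    - [0.694,0.318,0,0,0,0.006,78]
    - [0.694,0.318,0,0,0,0.006,78]

```text
time: 40.35
eef_pos: [0.4812, -0.095, 0.3008]
eef_rot: [-3.097, 0.521, 0.01]
ft_force: [-0.1, 0.6, 0.1]
finger_gap: 0.0783
finger_force: 0.0
```

Request:
arm_command:
  deltas:
    - [0.55,0.312,0,0,0,0.006,78]
    - [0.55,0.312,0,0,0,0.006,78]
    - [0.55,0.312,0,0,0,0.006,78]
    - [0.55,0.312,0,0,0,0.006,78]
    - [0.55,0.312,0,0,0,0.006,78]

```text
time: 40.85
eef_pos: [0.5427, -0.1633, 0.3036]
eef_rot: [-3.095, 0.531, 0.004]
ft_force: [0.1, 0.6, -0.2]
finger_gap: 0.0782
finger_force: 0.0
```

```bash
python3 - <<'E'
from h import *
im,p=wsnap("wV"); print(pose()[0]); t=snap("top","topZ"); sc=snap("scene","scZ")
for s,v in((120,110),(140,130),(160,150)): inner(im,p,.058,.022,.648,-.201,s,v)
cv2.imwrite("pics/Z.png",np.vstack([np.hstack([cv2.resize(im,(400,300)),cv2.resize(t[110:290,150:390],(400,300))]),np.hstack([cv2.resize(sc,(400,300)),cv2.resize(sc[120:320,190:370],(400,300))])])[:,:,::-1])
E
```

```text
[ 0.54287587 -0.1633114   0.30421772]
(238, 24, 37, 90) box (array([ 648.2, -199.5]), array([102.4,  44.1]), -19.4) plinth (array([ 651.3, -200.6]), array([111.8,  48.2]), -19.4)
(237, 22, 39, 94) box (array([ 648. , -199.5]), array([107. ,  46.6]), -19.5) plinth (array([ 651.1, -200.6]), array([116.9,  50.9]), -19.5)
(228, 10, 61, 119) box (array([ 645.3, -200.9]), array([136. ,  72.1]), -19.5) plinth (array([ 648.2, -202.1]), array([148.7,  78.8]), -19.5)
(159, 0, 187, 164) box (array([ 630.7, -187. ]), array([254.4, 193.2]), 70.6) plinth (array([ 632.2, -187. ]), array([278. , 211.1]), 70.6)
(228, 9, 62, 120) box (array([ 645.8, -201.1]), array([137.1,  72.9]), -19.5) plinth (array([ 648.7, -202.3]), array([149.8,  79.6]), -19.5)
(297, 0, 49, 114) box (array([ 632.3, -281.7]), array([127.1,  60.9]), -19.5) plinth (array([ 633.9, -290.4]), array([138.9,  66.6]), -19.5)
(159, 0, 187, 164) box (array([ 630.7, -187. ]), array([254.4, 193.2]), 70.6) plinth (array([ 632.2, -187. ]), array([278. , 211.1]), 70.6)
```

View pics/Z.png

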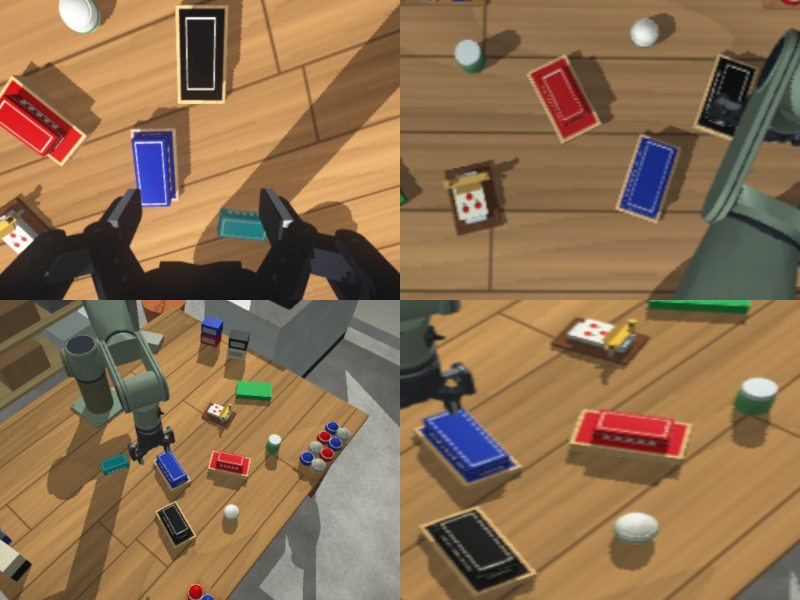

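The final view shows the red, black and blue boxes each on their own felt, the tile under the bar, and the egg, jar, turquoise box and green plinth undisturbed. I'll do one row-profile check of the black box's lateral centring.

```bash
python3 - <<'E'
from h import *
im=cv2.imread("pics/wV.png")[:,:,::-1].copy(); p=np.load("pics/wV.npy",allow_pickle=True).item()
c=np.array([.6484,-.2015]);n=np.array([.335,.942])
for row in (50,70,90):
    print(row,[(x,int(im[row,x].max()),round(float((ray("wrist",[[x,row]],.022,p)[0,:2]-c)@n)*1000,1)) for x in list(range(221,246,1))+list(range(268,296,1))])
E
```

```text
50 [(221, 211, 49.0), (222, 213, 47.7), (223, 212, 46.3), (224, 210, 45.0), (225, 234, 43.7), (226, 250, 42.3), (227, 251, 41.0), (228, 249, 39.7), (229, 224, 38.3), (230, 82, 37.0), (231, 37, 35.7), (232, 32, 34.3), (233, 34, 33.0), (234, 35, 31.7), (235, 34, 30.3), (236, 39, 29.0), (237, 75, 27.7), (238, 160, 26.3), (239, 180, 25.0), (240, 67, 23.7), (241, 36, 22.3), (242, 32, 21.0), (243, 32, 19.7), (244, 34, 18.3), (245, 32, 17.0), (268, 38, -13.7), (269, 28, -15.0), (270, 40, -16.3), (271, 36, -17.7), (272, 39, -19.0), (273, 74, -20.3), (274, 162, -21.7), (275, 182, -23.0), (276, 67, -24.3), (277, 29, -25.7), (278, 31, -27.0), (279, 28, -28.3), (280, 29, -29.7), (281, 33, -31.0), (282, 34, -32.3), (283, 33, -33.7), (284, 30, -35.0), (285, 40, -36.4), (286, 83, -37.7), (287, 147, -39.0), (288, 173, -40.4), (289, 171, -41.7), (290, 157, -43.0), (291, 129, -44.4), (292, 121, -45.7), (293, 118, -47.0), (294, 123, -48.4), (295, 120, -49.7)]
70 [(221, 214, 49.9), (222, 214, 48.5), (223, 217, 47.1), (224, 216, 45.8), (225, 227, 44.4), (226, 241, 43.1), (227, 250, 41.7), (228, 251, 40.3
[... 1070 characters left out ...]
 38, 31.3), (236, 35, 30.0), (237, 47, 28.6), (238, 108, 27.2), (239, 146, 25.8), (240, 99, 24.4), (241, 48, 23.0), (242, 39, 21.6), (243, 37, 20.2), (244, 39, 18.9), (245, 40, 17.5), (268, 38, -14.4), (269, 33, -15.8), (270, 39, -17.2), (271, 35, -18.6), (272, 60, -20.0), (273, 159, -21.3), (274, 195, -22.7), (275, 88, -24.1), (276, 40, -25.5), (277, 35, -26.9), (278, 34, -28.3), (279, 34, -29.7), (280, 37, -31.1), (281, 37, -32.4), (282, 33, -33.8), (283, 29, -35.2), (284, 48, -36.6), (285, 103, -38.0), (286, 158, -39.4), (287, 169, -40.8), (288, 170, -42.1), (289, 155, -43.5), (290, 127, -44.9), (291, 127, -46.3), (292, 127, -47.7), (293, 127, -49.1), (294, 126, -50.5), (295, 122, -51.8)]
```

```bash
python3 -c "
from rig import bot
print(bot.finish_job())"
```

```text
the job is handed in; nothing more can be done
None
```

The job is handed in at about 41 s: the tile is home under the clip, and the red, black and blue boxes are on their own felts in that order, within about 0.5, 2 and 1.6 mm of centre. The egg and paint jar were left untouched.

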